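# Restock the prize showcase tray

### The arm

A 6-joint arm with a two-finger parallel gripper is mounted at the origin on the work surface. World frame = base frame: x ahead of the robot, y to its left, z up, the work surface at z = 0. Lengths are in m, angles in rad, forces in N, time in s.
With the tool pointing down it reaches from about 0.275 to 0.75 m from the base axis. Payload 10.2 kg.
Tool frame: the origin (TCP) lies at the very end of the fingers, on their centre line; the grasp point (between the pads) lies 19 mm behind it; z points along the fingers, y is the line along which they close (so a half turn about z gives the same grasp; the last joint's range is limited). The gripper opens to 88 mm and grips with 3 to 60 N. Pads are 18 mm wide; open, the fingers measure 123 mm over their backs; the gripper's body (75 mm by 187 mm) begins 45 mm behind the grasp point.
Start: joints at [0.964, 0.313, 1.498, -0, 1.331, -0.223], TCP at [0.197, 0.487, 0.239] pointing down, gripper open.
Joint ranges: [-2.94, 2.94], [-0.97, 2.17], [0.19, 2.56], [-1.23, 4.37], [0.02, 3.11], [-2.88, 2.88]. Speed limits (rad/s): [2.39, 2.39, 3.01, 3.14, 3.14, 3.14].

### API

Orientations are given as a unit quaternion [w, x, y, z].
In Python, from workcell import r gives the robot as it stands.
- The arm moves only by the tool carry_out, never from a script. Its argument "increments" is a list of rows, each a list of 7 numbers: the shift along the world's x, y, z in units of 100 mm (1.0 is 100 mm), then the turn, a rotation vector about the world's x, y, z in units of 2 pi rad (1.0 is 2 pi rad), then the closure, from -1 (fully open) to 1 (shut). A call has 1 to 5 rows; each row is the pose to reach, as a shift and turn from the pose commanded when the call began, turning the shorter way round; what a row does not reach only later rows make up. A row lasts 1/12 s, in which the tool goes at most 41.7 mm and 7.16 degrees, less where a joint would pass 70% of its speed; a pose out of reach is approached as far as the arm can. A call with a number of a shift or a turn outside -1 to 1 is refused whole. A call with a gripper value outside its range is refused whole. The fingers move at their own pace and stop on an object; "grip_force" is the grip in N (left out, the last holds). Time passes only in rows, so rows that repeat a pose let the fingers close. It gives the time, the measured TCP pose, the force, the opening and the grip force at its end, in the units of the state.
- r.observe(): the state, without advancing time (a new reading comes with each control period).
- r.snapshot(name): name is "scene" or "top"; returns the picture (400x640x3 uint8, red, green, blue); there is no depth.
- r.calibration(name): a dict with "mtx" (3x3 intrinsics, pixels), "cam_to_world" (4x4, takes a point from camera to world coordinates). Camera axes: x right, y down, z forward; pixel columns grow to the right and rows downward; lengths in m; the calibration is good to about 2 mm. A picture is of the moment at which its call begins. calibration takes no time and is no camera call.
- r.finish_job(): hands the job in; it is judged then, once.
Trained networks look in the newest picture that a camera, given by its name, has taken for a name from the list of things; names that differ only in an ending like _2 or _b are one class to them, and where a whole thing is asked for, a point or a joint stands for the part that bears it (a point fixed in the world has none). Each returns a list of dicts, best first, with "score" (0 to 1); they miss things now and then, are a little off and sometimes report something else, mostly with a low value. They report only what shows in the picture. A call takes as long as a camera call. They do not tell look-alikes from the thing itself.
- r.spot_in(camera, target): "point" ([column, row] in pixels, amid what is visible of it).
The state is a dict: "t": time; "joint_positions": joint angles; "joint_vel": joint speeds; "tau": joint torques, N m; "eef_pos": TCP position; "tool_rot": TCP orientation; "contact_force": force on the tool from outside, world axes, zero at the start; "wrist_torque": the same for the moment, N m; "width": opening from 0.0 (shut) to 1.0 (fully open); "gripper_force": force on a finger pad.
Only numpy, scipy, OpenCV 4.12 (cv2) and the standard library are available. Lean on these libraries where they do the work, as an engineer would, in place of code of your own. Each camera call takes 0.05 s, during which the arm holds its last target. There are 200 camera calls.

### The job

Restock the small counter-top showcase: draw its red tray out, stand the sold-out jar (empty, black lid) upright in the grey returns tote, and pack all the prizes waiting on the counter into the tray, each standing upright on the tray's floor. Then push the tray back in until its catch clicks and it stays fully home. Leave the bell, the pen display and the toy capsule where they are.

Things in the scene. Friction and masses are not known exactly. Their poses are not given: they have to be found in the camera images.
- jar_orange: Prize (loose, not there on every start, 0.15 to 0.45 kg): sweet jar, clear with orange sweets and an orange lid: body 66 mm diameter; the lid's top is 80 mm high and carries an upright round grip knob 28 mm in diameter and 32 mm tall (total 112 mm). Origin: centre of its underside, z up.
- jar_green: Prize (loose, not there on every start, 0.15 to 0.45 kg): sweet jar, clear with green sweets and a green lid: body 66 mm diameter; the lid's top is 80 mm high and carries an upright round grip knob 28 mm in diameter and 32 mm tall (total 112 mm). Origin: centre of its underside, z up.
- tin: Prize (loose, not there on every start, 0.15 to 0.45 kg): round blue tin with a yellow band: body 68 mm diameter, 72 mm high, with an upright aluminium grip knob 26 mm in diameter and 32 mm tall on top (total 104 mm). Origin: centre of its underside, z up.
- toy_box: Prize (loose, not there on every start, 0.15 to 0.45 kg): yellow and red gable toy box: body 66 x 66 mm, 70 mm high; an upright carry tab on top runs along its x axis: 40 mm long (x), 12 mm thick (y), 36 mm tall (total 106 mm); the sloping flaps beside the foot of the tab are shallow (12 mm at most). Origin: centre of its underside, z up.
- party_box: Prize (loose, always there, 0.15 to 0.45 kg): blue and white gable party box: body 138 mm (x) by 66 mm (y), 72 mm high; an upright carry tab on top runs along its x axis: 80 mm long (x), 12 mm thick (y), 36 mm tall (total 108 mm); the sloping flaps beside the foot of the tab are shallow (12 mm at most). Origin: centre of its underside, z up.
- empty_jar: The sold-out jar (loose, 0.1 to 0.2 kg), empty, clear with a black lid; it starts standing in the stock tray. Same shape as the sweet jars: 66 mm diameter, lid top 80 mm high, round black grip knob 28 mm in diameter and 32 mm tall on top (total 112 mm). Origin: centre of its underside, z up.
- showcase: Fixed clear counter-top showcase with a black back. Origin on the counter under the centre of the tray when home; x points to its back, away from the robot (yaw up to 0.08 rad either way); the tray slides out along -x. Top pane: underside 165, upper face 173 mm above the counter, over x -50 to 122 mm of this frame; side panes at y +-128 mm. A sprung roller catch is inside the back.
- tray (a joint): Travel of the red stock tray, m: 0 = fully home on its stop, held by the catch (as it starts); 0.19 = fully drawn out (stop). The catch resists with up to about 10 N both ways in the last 16 mm: pushed in past 7 mm it snaps the tray home by itself; let go earlier, it pushes the tray out. Elsewhere the tray slides with 1.5 N of friction and stays where it is left.
- tray_in (a point): Centre of the stock tray's inner floor (moves with the tray; axes as the showcase's), 19 mm above the counter. The inner floor is 150 mm (x) by 222 mm (y); walls 5 mm thick, rising 46 mm above the floor. Room for three prizes of 66 to 68 mm in each of two rows; the party box takes two places.
- tray_pull (a point): Grip point on the black upright pull tab at the front of the tray, 92 mm above the counter; the tab is 26 mm wide (y), 16 mm thick (x), its top 17 mm above this point and its foot 63 mm below; it stands 43 mm in front of the tray's front wall. Moves with the tray.
- tote: Grey returns tote, fixed, open-topped: outside 150 x 150 mm, 70 mm high, walls and floor 5 mm. Origin: centre of its underside; x and y along its sides.
- bell: Bystander: brass counter bell, 80 mm diameter, 58 mm high. Origin: centre of its underside.
- pen_display: Bystander: yellow counter box of novelty pens, 70 x 100 mm, 116 mm high with the pens. Origin: centre of its underside.
- capsule: Bystander: red toy capsule with a clear dome, 72 mm diameter, 86 mm high. Origin: centre of its underside.
Mind the look-alikes: they are no part of the job. Of the things that look like the jar_orange, the middle-sized one is meant.

How it is judged:
On the way, in this order (a step that is already met when the one before it is completed fails the run):
1. the stock tray has been drawn out (at least 150 mm) (value of joint tray above 0.15 m), for 0.1 s.
2. the empty jar stands in the returns tote and every prize present stands upright on the floor of the tray (x of jar_orange in the frame of tray_in between -0.047 and 0.047 m and y of jar_orange in the frame of tray_in between -0.083 and 0.083 m and z of jar_orange in the frame of tray_in between -0.006 and 0.007 m and angle between each of jar_orange, jar_green, tin, toy_box, party_box, empty_jar's own z axis and vertical below 0.1 rad and x of jar_green in the frame of tray_in between -0.047 and 0.047 m and y of jar_green in the frame of tray_in between -0.083 and 0.083 m and z of jar_green in the frame of tray_in between -0.006 and 0.007 m and x of tin in the frame of tray_in between -0.047 and 0.047 m and y of tin in the frame of tray_in between -0.083 and 0.083 m and z of tin in the frame of tray_in between -0.006 and 0.007 m and x of toy_box in the frame of tray_in between -0.047 and 0.047 m and y of toy_box in the frame of tray_in between -0.083 and 0.083 m and z of toy_box in the frame of tray_in between -0.006 and 0.007 m and x of party_box in the frame of tray_in between -0.047 and 0.047 m and y of party_box in the frame of tray_in between -0.083 and 0.083 m and z of party_box in the frame of tray_in between -0.006 and 0.007 m and x of empty_jar in the frame of tote between -0.042 and 0.042 m and y of empty_jar in the frame of tote between -0.042 and 0.042 m and z of empty_jar in the frame of tote between -0.002 and 0.013 m), for 0.2 s.
3. the tray is home, held by its catch (within 4 mm) (value of joint tray below 0.004 m), for 0.2 s.
At the end, for the whole second after the job is handed in: The tray is home (within 4 mm of its stop); every prize present stands inside it on its floor (underside within 7 mm of the floor, tilted less than 0.1 rad); the empty jar stands on the floor of the returns tote (within 8 mm, tilted less than 0.1 rad); all at rest (all of step 2 and value of joint tray below 0.004 m and linear speed of each of jar_orange, jar_green, tin, toy_box, party_box, empty_jar below 0.02 m/s); the robot touches nothing.
It fails at once if the bell is moved by more than 30 mm (distance of bell from where it was at the start of the episode above 0.03 m).
It fails at once if the pen display is moved by more than 30 mm (distance of pen_display from where it was at the start of the episode above 0.03 m).
It fails at once if the capsule is moved by more than 30 mm (distance of capsule from where it was at the start of the episode above 0.03 m).
Of jar_orange, jar_green, tin, toy_box only 3 to 4 are there at a start; the rules pass over those that are not, and their reading is None.
At some moment in a run one of jar_orange, jar_green, tin, toy_box, party_box may be knocked a few centimetres aside while the robot is not near it.
It also fails if it takes over 210 s, if anything falls off the work surface, if the arm or the gripper's body presses on something with over 40 N, if the wrist force passes 120 N, or if a joint passes its speed limit or range.

## Working session

There is one attempt and no reset: what is moved stays moved. The work goes in short steps, Python scripts to look and compute and a tool call to move; the robot and the scene stay as the last step left them, time stands still between calls to the robot, and variables do not carry over. Pictures are saved under pics/ and viewed, at most 14 in all, crops included, and the job is handed in when it is done.

Besides the shell and the picture viewer there is one more tool, called after "Request:" in YAML: its name, and indented under it one key for each argument. carry_out: Moves the arm, as the interface text tells. Its arguments: {"type":"object","properties":{"increments":{"type":"array"},"grip_force":{"type":"number"}},"required":["increments"]}

```bash
mkdir -p pics; cat > h.py <<'E'
import numpy as np, cv2
from workcell import r
def snap(cam,name=None):
    im=r.snapshot(cam)
    if name: cv2.imwrite(f'pics/{name}.png',im[:,:,::-1])
    return im
def w(cam,px,z):
    c=r.calibration(cam);K=np.array(c['mtx']);T=np.array(c['cam_to_world'])
    d=T[:3,:3]@np.linalg.solve(K,[px[0],px[1],1.]);o=T[:3,3]
    return o+d*(z-o[2])/d[2]
def p(cam,X):
    c=r.calibration(cam);K=np.array(c['mtx']);T=np.linalg.inv(np.array(c['cam_to_world']))
    q=K@(T[:3,:3]@np.array(X,float)+T[:3,3]);return q[:2]/q[2]
E
python3 - <<'E'
from h import *
np.set_printoptions(precision=3,suppress=True)
a=snap('scene','s0');b=snap('top','t0')
for c in('scene','top'): print(c,np.array(r.calibration(c)['mtx']),np.array(r.calibration(c)['cam_to_world']))
for n in ['jar_orange','jar_green','tin','toy_box','party_box','empty_jar','tray_pull','tote','showcase','bell','pen_display','capsule']:
    for c in('scene','top'):
        print(n,c,[(np.round(d['point']).tolist(),round(d['score'],2)) for d in r.spot_in(c,n)][:5])
print(r.observe())
E
```

```text
scene [[409.844   0.    316.213]
 [  0.    409.844 192.539]
 [  0.      0.      1.   ]] [[-0.645 -0.725  0.24   0.253]
 [-0.764  0.616 -0.192  0.179]
 [-0.009 -0.307 -0.952  1.146]
 [ 0.     0.     0.     1.   ]]
top [[404.05    0.    327.272]
 [  0.    404.05  195.262]
 [  0.      0.      1.   ]] [[ 0.004 -0.997  0.072  0.419]
 [-1.    -0.004  0.001 -0.027]
 [-0.001 -0.072 -0.997  1.228]
 [ 0.     0.     0.     1.   ]]
jar_orange scene [([298.0, 261.0], 0.91), ([231.0, 254.0], 0.76), ([210.0, 220.0], 0.56), ([255.0, 284.0], 0.3)]
jar_orange top [([275.0, 230.0], 0.93), ([241.0, 140.0], 0.74), ([232.0, 180.0], 0.69)]
jar_green scene [([188.0, 283.0], 0.98)]
jar_green top [([191.0, 178.0], 0.66)]
tin scene [([254.0, 287.0], 0.77)]
tin top [([404.0, 205.0], 0.71), ([233.0, 213.0], 0.59)]
toy_box scene [([213.0, 313.0], 0.86)]
toy_box top [([191.0, 212.0], 0.71)]
party_box scene [([382.0, 162.0], 0.65), ([414.0, 119.0], 0.31)]
party_box top [([407.0, 204.0], 0.64)]
empty_jar scene [([273.0, 132.0], 0.91), ([247.0, 123.0], 0.19)]
empty_jar top [([321.0, 122.0], 0.19)]
tray_pull scene [([
[... 326 characters left out ...]
3.0], 0.63)]
bell top [([211.0, 118.0], 0.63)]
pen_display scene [([329.0, 94.0], 0.95)]
pen_display top [([414.0, 112.0], 0.98)]
capsule scene [([246.0, 363.0], 0.85)]
capsule top [([188.0, 261.0], 0.78), ([188.0, 174.0], 0.47)]
{'t': 1.3, 'joint_positions': array([ 0.964,  0.313,  1.498,  0.   ,  1.331, -0.223]), 'joint_vel': array([-0.001, -0.001,  0.001, -0.   , -0.001, -0.001]), 'tau': array([  0.   , -40.212, -25.241,   0.069,   0.032,  -0.   ]), 'eef_pos': array([0.197, 0.487, 0.239]), 'tool_rot': array([-0.   ,  0.191,  0.982,  0.   ]), 'contact_force': array([ 0.055,  0.717, -0.313]), 'wrist_torque': array([-0.019, -0.034, -0.05 ]), 'gripper_force': 0.0, 'width': 1.0003796408459906}
```

View pics/t0.png

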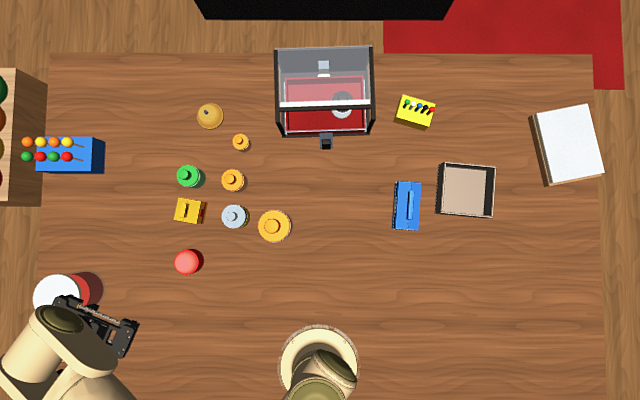

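View pics/s0.png

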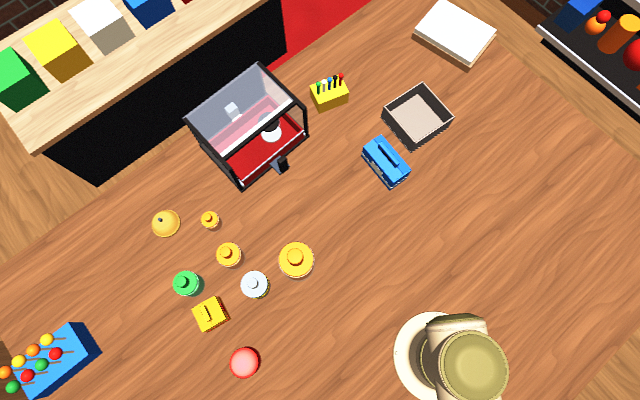

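Top view candidates for jar_orange: small (241,142), middle (232,180), large (275,226). I choose the middle one at (232,180). The scene view has them at (210,220), (229,254) and (296,260). I'll check this in a crop.

```bash
cat > c.py <<'E'
from h import *
im=cv2.imread('pics/t0.png');c=im[40:250,165:505];cv2.imwrite('pics/c0.png',cv2.resize(c,None,fx=2.35,fy=2.35,interpolation=cv2.INTER_CUBIC))
im=cv2.imread('pics/s0.png');c=im[55:215,180:460];cv2.imwrite('pics/c1.png',cv2.resize(c,None,fx=2.8,fy=2.8,interpolation=cv2.INTER_CUBIC))
E
python3 c.py
```

```text
(no output)
```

View pics/c0.png

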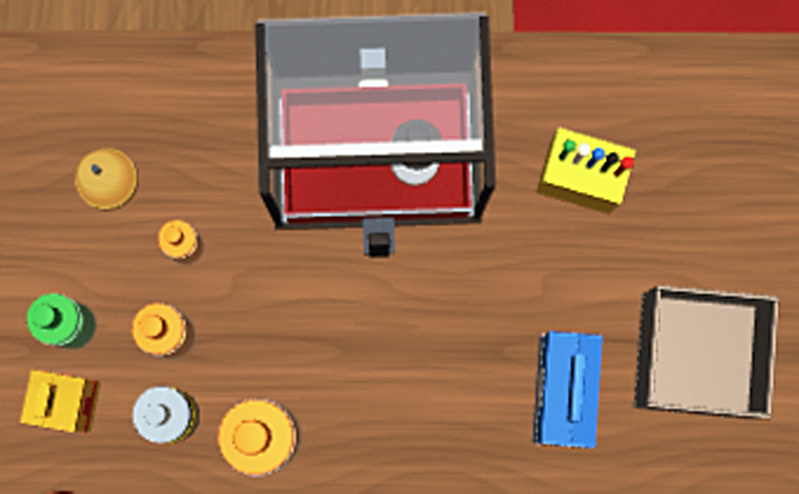

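View pics/c1.png

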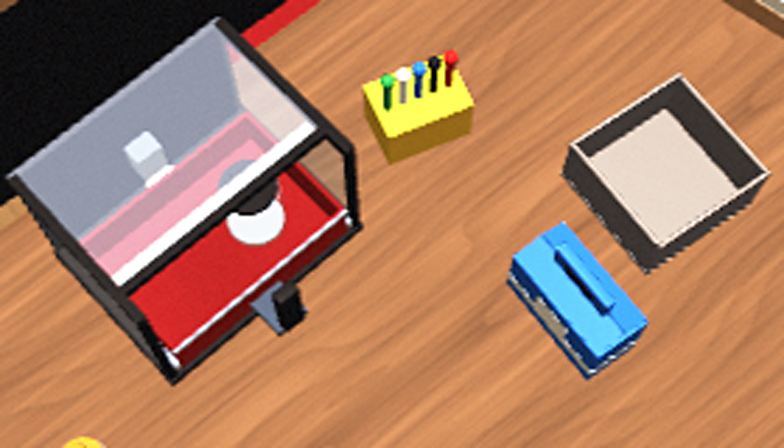

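The crop shows three orange jars: small at (178,240), middle at (158,328) and large at (257,437). The middle one is the size of the green jar at (55,320), so it is the one meant. The tin is at (162,414), the toy box at (55,400) and the party box at (570,390). The tote is at (708,350) and the pull tab at (378,240).

```bash
python3 - <<'E'
from h import *
np.set_printoptions(precision=3,suppress=True)
f=lambda u,v:(u/2.35+165-.3,v/2.35+40-.3)
g=lambda u,v:(u/2.8+180-.3,v/2.8+55-.3)
L={'or':((152,326),.112),'gr':((46,318),.112),'tin':((160,414),.104),'toyA':((49,382),.106),'toyB':((49,415),.106),'partyA':((578,355),.108),'partyB':((577,420),.108),
'pull':((379,242),.109),'toteA':((657,288),.07),'toteB':((777,297),.07),'toteC':((768,416),.07),'toteD':((637,408),.07),
'trayFL':((283,217),.065),'trayFR':((471,210),.065),'paneFL':((268,158),.173),'paneFR':((486,152),.173),'capsule':((54,520),.086),'bell':((106,178),.058),
'large':((252,434),.16),'small':((176,236),.08),'trayBL':((283,88),.065),'trayBR':((467,86),.065)}
for k,(q,z) in L.items(): print(k,w('top',f(*q),z))
print('scene')
L={'pull':((289,290),.109),'trayFL':((175,358),.065),'trayFR':((350,218),.065),'partyA':((560,255),.108),'partyB':((610,306),.108),'toteA':((682,77),.07),'toteB':((768,175),.07),'toteC':((645,270),.07),'toteD':((565,148),.07),'eknob':((253,198),.131)}
for k,(q,z) in L.items(): print(k,w('scene',g(*q),z))
for k,q,z in [('or',(226,252),.112),('gr',(187,280),.112),('tin',(254,281),.104),('toy',(208,313),.106),('capsule',(244,360),.086)]: print(k,w('scene',q,z))
E
```

```text
or [0.545 0.247 0.112]
gr [0.554 0.373 0.112]
tin [0.442 0.237 0.104]
toyA [0.479 0.369 0.106]
toyB [0.44  0.368 0.106]
partyA [ 0.513 -0.257  0.108]
partyB [ 0.436 -0.255  0.108]
pull [ 0.647 -0.021  0.109]
toteA [ 0.599 -0.363  0.07 ]
toteB [ 0.589 -0.51   0.07 ]
toteC [ 0.443 -0.495  0.07 ]
toteD [ 0.452 -0.336  0.07 ]
trayFL [0.687 0.099 0.065]
trayFR [ 0.697 -0.135  0.065]
paneFL [0.73  0.105 0.173]
paneFR [ 0.738 -0.142  0.173]
capsule [0.315 0.365 0.086]
bell [0.738 0.322 0.058]
large [0.418 0.12  0.16 ]
small [0.66  0.228 0.08 ]
trayBL [0.851 0.101 0.065]
trayBR [ 0.855 -0.13   0.065]
scene
pull [ 0.649 -0.024  0.109]
trayFL [0.682 0.1   0.065]
trayFR [ 0.688 -0.132  0.065]
partyA [ 0.505 -0.251  0.108]
partyB [ 0.434 -0.251  0.108]
toteA [ 0.583 -0.509  0.07 ]
toteB [ 0.441 -0.494  0.07 ]
toteC [ 0.446 -0.321  0.07 ]
toteD [ 0.601 -0.355  0.07 ]
eknob [ 0.74  -0.054  0.131]
or [0.541 0.248 0.112]
gr [0.547 0.363 0.112]
tin [0.439 0.238 0.104]
toy [0.45  0.37  0.106]
capsule [0.31  0.371 0.086]
```

Request:
carry_out:
  increments:
    - [0.75,-0.85,0,0,0,0.0334,-0.3]
    - [0.75,-0.85,0,0,0,0.0334,-0.3]
    - [0.75,-0.85,0,0,0,0.0334,-0.3]
    - [0.75,-0.85,0,0,0,0.0334,-0.3]
    - [0.75,-0.85,0,0,0,0.0334,-0.3]
  grip_force: 40

```text
t: 1.72
eef_pos: [0.2725, 0.4011, 0.2389]
tool_rot: [0.0, 0.088, 0.996, 0.0]
contact_force: [0.2, 0.3, -0.5]
width: 0.66
gripper_force: 0.0
```

Request:
carry_out:
  increments:
    - [0.75,-0.85,0,0,0,0.0334,-0.3]
    - [0.75,-0.85,0,0,0,0.0334,-0.3]
    - [0.75,-0.85,0,0,0,0.0334,-0.3]
    - [0.75,-0.85,0,0,0,0.0334,-0.3]
    - [0.75,-0.85,0,0,0,0.0334,-0.3]

```text
t: 2.13
eef_pos: [0.3469, 0.3168, 0.2387]
tool_rot: [-0.0, -0.017, 1.0, 0.0]
contact_force: [0.2, 0.5, -0.9]
width: 0.655
gripper_force: 0.0
```

Request:
carry_out:
  increments:
    - [0.75,-0.85,0,0,0,0,-0.3]
    - [0.75,-0.85,0,0,0,0,-0.3]
    - [0.75,-0.85,0,0,0,0,-0.3]
    - [0.75,-0.85,0,0,0,0,-0.3]

```text
t: 2.47
eef_pos: [0.4235, 0.2305, 0.2385]
tool_rot: [0.0, -0.017, 1.0, -0.0]
contact_force: [0.0, 0.1, -0.1]
width: 0.647
gripper_force: 0.0
```

Request:
carry_out:
  increments:
    - [0.75,-0.85,0,0,0,0,-0.3]
    - [0.75,-0.85,0,0,0,0,-0.3]
    - [0.75,-0.85,0,0,0,0,-0.3]
    - [0.75,-0.85,0,0,0,0,-0.3]

```text
t: 2.8
eef_pos: [0.4986, 0.1456, 0.2383]
tool_rot: [0.0, -0.017, 1.0, -0.0]
contact_force: [-0.2, 0.5, 0.7]
width: 0.649
gripper_force: 0.0
```

Request:
carry_out:
  increments:
    - [0.75,-0.85,0,0,0,0,-0.3]
    - [0.75,-0.85,0,0,0,0,-0.3]
    - [0.75,-0.85,0,0,0,0,-0.3]
    - [0.75,-0.85,0,0,0,0,-0.3]

```text
t: 3.13
eef_pos: [0.5736, 0.0607, 0.2379]
tool_rot: [-0.0, -0.017, 1.0, -0.0]
contact_force: [0.2, -0.8, -1.1]
width: 0.647
gripper_force: 0.0
```

Request:
carry_out:
  increments:
    - [0.75,-0.85,0,0,0,0,-0.3]
    - [0.75,-0.85,0,0,0,0,-0.3]
    - [0.75,-0.85,0,0,0,0,-0.3]
    - [0.75,-0.85,0,0,0,0,-0.3]
    - [0.75,-0.85,0,0,0,0,-0.3]

```text
t: 3.55
eef_pos: [0.6468, -0.0212, 0.2379]
tool_rot: [-0.001, -0.018, 1.0, 0.0]
contact_force: [-0.7, 0.8, -0.0]
width: 0.649
gripper_force: 0.0
```

Request:
carry_out:
  increments:
    - [0,0,-0.4,0,0,0,-0.3]
    - [0,0,-0.8,0,0,0,-0.3]
    - [0,0,-0.8,0,0,0,-0.3]

```text
t: 3.8
eef_pos: [0.6429, -0.0195, 0.1517]
tool_rot: [-0.006, -0.019, 1.0, 0.002]
contact_force: [-0.7, 0.3, -1.3]
width: 0.651
gripper_force: 0.0
```

Request:
carry_out:
  increments:
    - [0.01,0,-0.4,0,0,0,-0.3]
    - [0.01,0,-0.82,0,0,0,-0.3]
    - [0.01,0,-0.82,0,0,0,-0.3]
    - [0.01,0,-0.82,0,0,0,1]
    - [0.01,0,-0.82,0,0,0,1]

```text
t: 4.22
eef_pos: [0.649, -0.0224, 0.0805]
tool_rot: [0.002, -0.018, 1.0, -0.0]
contact_force: [0.3, -0.5, 0.7]
width: 0.519
gripper_force: 0.0
```

Request:
carry_out:
  increments:
    - [0,0,0,0,0,0,1]
    - [0,0,0,0,0,0,1]
    - [0,0,0,0,0,0,1]
    - [0,0,0,0,0,0,1]

```text
t: 4.55
eef_pos: [0.6485, -0.0199, 0.0794]
tool_rot: [0.002, -0.018, 1.0, 0.002]
contact_force: [-0.4, 16.3, 7.5]
width: 0.286
gripper_force: 40.0
```

Request:
carry_out:
  increments:
    - [-0.2,0,0,0,0,0,1]
    - [-0.4,-0.01,0,0,0,0,1]
    - [-0.6,-0.02,0,0,0,0,1]
    - [-0.8,-0.03,0,0,0,0,1]
    - [-0.9,-0.03,0,0,0,0,1]

```text
t: 4.97
eef_pos: [0.5571, -0.0234, 0.0794]
tool_rot: [0.002, -0.018, 1.0, 0.002]
contact_force: [1.9, 16.1, 8.3]
width: 0.292
gripper_force: 40.0
```

Request:
carry_out:
  increments:
    - [-0.2,0,0,0,0,0,1]
    - [-0.4,-0.01,0,0,0,0,1]
    - [-0.6,-0.02,0,0,0,0,1]
    - [-0.8,-0.03,0,0,0,0,1]
    - [-0.95,-0.03,0,0,0,0,1]

```text
t: 5.38
eef_pos: [0.4628, -0.027, 0.0793]
tool_rot: [0.002, -0.018, 1.0, 0.002]
contact_force: [1.4, 16.6, 14.8]
width: 0.288
gripper_force: 40.0
```

Request:
carry_out:
  increments:
    - [0,0,0,0,0,0,1]
    - [0,0,0,0,0,0,1]

```text
t: 5.55
eef_pos: [0.4629, -0.0271, 0.0793]
tool_rot: [0.002, -0.017, 1.0, 0.002]
contact_force: [-2.0, 19.5, 18.4]
width: 0.289
gripper_force: 40.0
```

Request:
carry_out:
  increments:
    - [0,0,0,0,0,0,-0.3]
    - [0,0,0,0,0,0,-0.3]
    - [0,0,0.3,0,0,0,-0.3]
    - [0,0,0.6,0,0,0,-0.3]
    - [0,0,0.9,0,0,0,-0.3]

```text
t: 5.97
eef_pos: [0.4625, -0.0294, 0.1685]
tool_rot: [0.0, -0.018, 1.0, -0.0]
contact_force: [-0.1, 0.2, -0.5]
width: 0.64
gripper_force: 0.0
```

Request:
carry_out:
  increments:
    - [0,0.3,0.4,0,0,0,-0.3]
    - [0,0.9,0.8,0,0,0,-0.3]
    - [0,0.9,0.8,0,0,0,-0.3]
    - [0,0.9,0.8,0,0,0,-0.3]

```text
t: 6.3
eef_pos: [0.4637, 0.0642, 0.2517]
tool_rot: [0.004, -0.02, 1.0, -0.0]
contact_force: [0.7, -0.3, 1.2]
width: 0.652
gripper_force: 0.0
```

Request:
carry_out:
  increments:
    - [0,0.9,0,0,0,0,-0.3]
    - [0,0.9,0,0,0,0,-0.3]
    - [0,0.9,0,0,0,0,-0.3]
    - [0,0.9,0,0,0,0,-0.3]

```text
t: 6.63
eef_pos: [0.4624, 0.1521, 0.2466]
tool_rot: [-0.0, -0.02, 1.0, -0.0]
contact_force: [0.2, 0.2, -0.8]
width: 0.65
gripper_force: 0.0
```

```bash
cat >> h.py <<'E'
def crop(im,x0,x1,y0,y1,s,name):
    cv2.imwrite(f'pics/{name}.png',cv2.resize(im[y0:y1,x0:x1,::-1],None,fx=s,fy=s,interpolation=cv2.INTER_CUBIC))
E
python3 - <<'E'
from h import *
print(r.observe()['eef_pos'])
a=snap('top');b=snap('scene')
np.save('a.npy',a);np.save('b.npy',b)
A=a[40:210,250:400];B=b[55:255,170:345]
A=cv2.resize(A[:,:,::-1],(397,450),interpolation=cv2.INTER_CUBIC);B=cv2.resize(B[:,:,::-1],(394,450),interpolation=cv2.INTER_CUBIC)
cv2.imwrite('pics/m1.png',np.hstack([A,B]));print(397/150,450/170,394/175,450/200)
E
```

```text
[0.462383   0.15205142 0.24660151]
2.6466666666666665 2.6470588235294117 2.2514285714285713 2.25
```

View pics/m1.png

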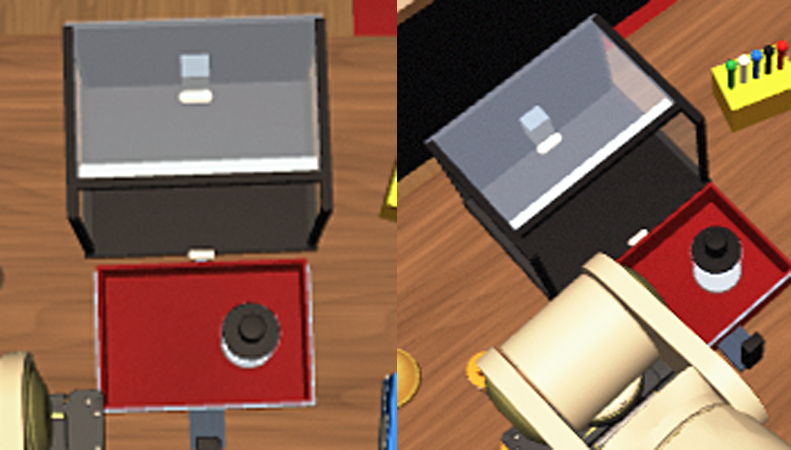

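The tray is fully out. The empty jar's black knob is at (252,329) in the left crop and (716,243) in the right crop.

```bash
python3 - <<'E'
from h import *
np.set_printoptions(precision=4,suppress=True)
f=lambda u,v:(u/2.6467+250-.3,v/2.6467+40-.3)
g=lambda u,v:((u-397)/2.2514+170-.3,v/2.25+55-.3)
for k,q,z in [('e',(252,329),.131),('BL',(97,264),.065),('BR',(308,261),.065),('FL',(97,410),.065),('FR',(315,404),.065),('pull',(208,445),.109)]: print(k,w('top',f(*q),z))
for k,q,z in [('e',(716,243),.131),('BR',(710,185),.065),('FR',(791,263),.065)]: print(k,w('scene',g(*q),z))
E
```

```text
e [ 0.5839 -0.073   0.131 ]
BL [0.6654 0.0949 0.065 ]
BR [ 0.6695 -0.1374  0.065 ]
FL [0.5042 0.0931 0.065 ]
FR [ 0.5116 -0.1445  0.065 ]
pull [ 0.4647 -0.028   0.109 ]
e [ 0.5814 -0.0695  0.131 ]
BR [ 0.6694 -0.1315  0.065 ]
FR [ 0.5213 -0.1399  0.065 ]
```

Request:
carry_out:
  increments:
    - [0.6,-0.95,0,0,0,0,-0.3]
    - [0.6,-0.95,0,0,0,0,-0.3]
    - [0.6,-0.95,0,0,0,0,-0.3]
    - [0.6,-0.95,0,0,0,0,-0.3]
  grip_force: 25

```text
t: 7.07
eef_pos: [0.5245, 0.0498, 0.2462]
tool_rot: [-0.0, -0.015, 1.0, -0.001]
contact_force: [-0.0, -0.1, 0.1]
width: 0.649
gripper_force: 0.0
```

Request:
carry_out:
  increments:
    - [0.61,-0.98,0,0,0,0,-0.3]
    - [0.61,-0.98,0,0,0,0,-0.3]
    - [0.61,-0.98,0,0,0,0,-0.3]
    - [0.61,-0.98,0,0,0,0,-0.3]

```text
t: 7.4
eef_pos: [0.5848, -0.0485, 0.2458]
tool_rot: [-0.0, -0.015, 1.0, -0.001]
contact_force: [0.3, -0.4, -0.7]
width: 0.65
gripper_force: 0.0
```

Request:
carry_out:
  increments:
    - [0,-0.3,0,0,0,0,-0.3]
    - [0,-0.3,-0.4,0,0,0,-0.3]
    - [0,-0.3,-0.8,0,0,0,-0.3]
    - [0,-0.3,-0.8,0,0,0,-0.3]

```text
t: 7.73
eef_pos: [0.5799, -0.0725, 0.1599]
tool_rot: [-0.006, -0.017, 1.0, 0.002]
contact_force: [-1.1, 0.6, -1.7]
width: 0.649
gripper_force: 0.0
```

Request:
carry_out:
  increments:
    - [0,0,-0.3,0,0,0,-0.3]
    - [0,0,-0.6,0,0,0,-0.3]
    - [0,0,-0.6,0,0,0,-0.3]
    - [0,0,-0.6,0,0,0,1]
    - [0,0,-0.6,0,0,0,1]

```text
t: 8.15
eef_pos: [0.5846, -0.0727, 0.1095]
tool_rot: [0.002, -0.018, 1.0, -0.001]
contact_force: [0.6, -1.0, 0.6]
width: 0.524
gripper_force: 0.0
```

Request:
carry_out:
  increments:
    - [0,0,0,0,0,0,1]
    - [0,0,0,0,0,0,1]
    - [0,0,0,0,0,0,1]
    - [0,0,0,0,0,0,1]

```text
t: 8.48
eef_pos: [0.5841, -0.0723, 0.1081]
tool_rot: [0.001, -0.018, 1.0, -0.0]
contact_force: [-0.8, 1.4, 6.8]
width: 0.31
gripper_force: 25.0
```

Request:
carry_out:
  increments:
    - [0,0,0.2,0,0,0,1]
    - [0,0,0.5,0,0,0,1]
    - [0,0,0.8,0,0,0,1]
    - [0,0,1.0,0,0,0,1]
    - [0,0,1.0,0,0,0,1]

```text
t: 8.9
eef_pos: [0.585, -0.0726, 0.2112]
tool_rot: [0.004, -0.018, 1.0, -0.001]
contact_force: [0.4, -0.1, -1.7]
width: 0.31
gripper_force: 25.0
```

Request:
carry_out:
  increments:
    - [0,-0.2,0.3,0,0,0,1]
    - [0,-0.5,0.4,0,0,0,1]
    - [0,-0.8,0.4,0,0,0,1]
    - [0,-0.96,0.4,0,0,0,1]

```text
t: 9.23
eef_pos: [0.5832, -0.1708, 0.2458]
tool_rot: [-0.0, -0.017, 1.0, -0.0]
contact_force: [0.0, -0.4, -2.3]
width: 0.313
gripper_force: 25.0
```

Request:
carry_out:
  increments:
    - [0,-0.3,0,0,0,0,1]
    - [0,-0.6,0,0,0,0,1]
    - [0,-0.9,0,0,0,0,1]
    - [0,-1.0,0,0,0,0,1]

```text
t: 9.57
eef_pos: [0.5827, -0.2714, 0.2445]
tool_rot: [-0.001, -0.017, 1.0, 0.0]
contact_force: [-0.3, 0.6, -2.0]
width: 0.307
gripper_force: 25.0
```

Request:
carry_out:
  increments:
    - [-0.2,-0.3,0,0,0,0,1]
    - [-0.4,-0.6,0,0,0,0,1]
    - [-0.5,-0.8,0,0,0,0,1]
    - [-0.6,-1.0,0,0,0,0,1]

```text
t: 9.9
eef_pos: [0.5227, -0.3686, 0.2453]
tool_rot: [-0.001, -0.018, 1.0, 0.001]
contact_force: [0.1, 0.1, -1.0]
width: 0.31
gripper_force: 25.0
```

Request:
carry_out:
  increments:
    - [-0.02,-0.3,0,0,0,0,1]
    - [-0.02,-0.6,0,0,0,0,1]
    - [-0.02,-0.6,0,0,0,0,1]
    - [-0.02,-0.6,0,0,0,0,1]

```text
t: 10.23
eef_pos: [0.5213, -0.4284, 0.2446]
tool_rot: [-0.001, -0.017, 1.0, 0.001]
contact_force: [-0.3, 0.4, -1.1]
width: 0.309
gripper_force: 25.0
```

```bash
python3 - <<'E'
from h import *
print(r.observe()['eef_pos'],r.observe()['width'])
b=snap('scene');crop(b,300,500,60,210,4,'m2')
E
```

```text
[ 0.52129699 -0.42841112  0.24460268] 0.30925838270321543
```

View pics/m2.png

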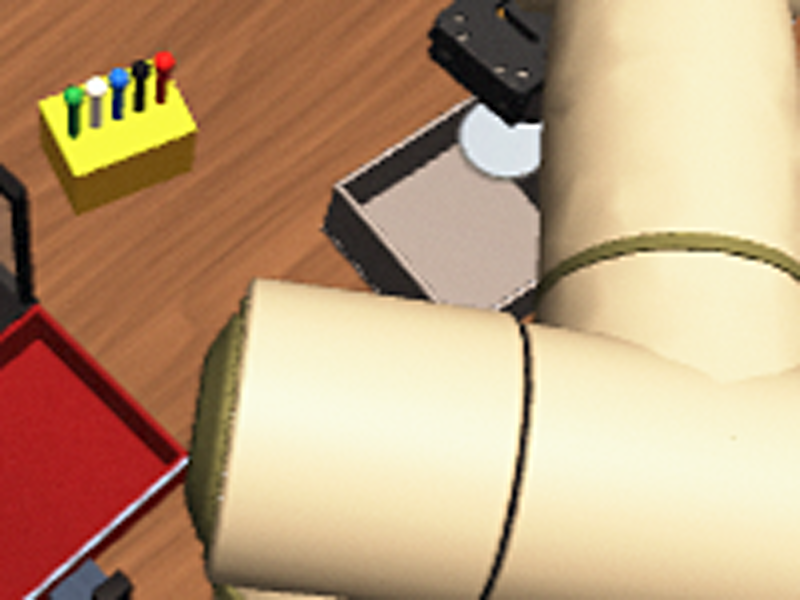

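The jar is held above the tote, with its bottom at about (505,140) in the crop. I lower it now.

Request:
carry_out:
  increments:
    - [0,0,-0.3,0,0,0,1]
    - [0,0,-0.6,0,0,0,1]
    - [0,0,-0.9,0,0,0,1]
    - [0,0,-0.9,0,0,0,1]

```text
t: 10.62
eef_pos: [0.5205, -0.4246, 0.1503]
tool_rot: [-0.004, -0.019, 1.0, 0.005]
contact_force: [-0.5, 0.7, -2.5]
width: 0.308
gripper_force: 25.0
```

Request:
carry_out:
  increments:
    - [0,0,-0.2,0,0,0,1]
    - [0,0,-0.4,0,0,0,1]
    - [0,0,-0.57,0,0,0,1]
    - [0,0,-0.59,0,0,0,1]
    - [0,0,-0.59,0,0,0,1]

```text
t: 11.03
eef_pos: [0.522, -0.4274, 0.0985]
tool_rot: [-0.0, -0.018, 1.0, 0.0]
contact_force: [0.1, -0.2, -0.1]
width: 0.307
gripper_force: 25.0
```

Request:
carry_out:
  increments:
    - [0,0,-0.01,0,0,0,1]
    - [0,0,-0.01,0,0,0,0.2]
    - [0,0,-0.01,0,0,0,-0.3]
    - [0,0,-0.01,0,0,0,-0.3]
    - [0,0,-0.01,0,0,0,-0.3]

```text
t: 11.45
eef_pos: [0.5218, -0.4284, 0.0975]
tool_rot: [0.0, -0.018, 1.0, -0.0]
contact_force: [0.4, 0.6, 0.1]
width: 0.588
gripper_force: 0.0
```

Request:
carry_out:
  increments:
    - [0,0,0.2,0,0,0,-0.3]
    - [0,0,0.5,0,0,0,-0.3]
    - [0,0,0.8,0,0,0,-0.3]
    - [0,0,0.8,0,0,0,-0.3]

```text
t: 11.78
eef_pos: [0.523, -0.4297, 0.1837]
tool_rot: [0.003, -0.018, 1.0, -0.004]
contact_force: [-0.2, 0.1, 0.8]
width: 0.648
gripper_force: 0.0
```

```bash
cat > spots.py <<'E'
from h import *
import sys
H=dict(jar_orange=.1,jar_green=.1,tin=.09,toy_box=.08,party_box=.08,empty_jar=.1)
for c in('top','scene'):
    snap(c,sys.argv[1]+c)
    for n in sys.argv[2:]:
        print(c,n,[(np.round(d['point']).tolist(),round(d['score'],2),np.round(w(c,d['point'],H[n])[:2],3).tolist()) for d in r.spot_in(c,n)][:4])
E
python3 spots.py a jar_orange jar_green tin toy_box party_box empty_jar
```

```text
top jar_orange [([232.0, 182.0], 0.91, [0.536, 0.242]), ([276.0, 227.0], 0.73, [0.412, 0.118]), ([242.0, 144.0], 0.55, [0.644, 0.217])]
top jar_green []
top tin [([235.0, 216.0], 0.72, [0.442, 0.234]), ([327.0, 167.0], 0.71, [0.581, -0.025])]
top toy_box [([190.0, 211.0], 0.78, [0.456, 0.365]), ([328.0, 166.0], 0.55, [0.584, -0.026])]
top party_box [([405.0, 204.0], 0.94, [0.476, -0.245]), ([326.0, 164.0], 0.34, [0.591, -0.02])]
top empty_jar [([458.0, 190.0], 0.73, [0.515, -0.392]), ([187.0, 263.0], 0.72, [0.311, 0.363])]
scene jar_orange [([232.0, 258.0], 0.87, [0.523, 0.246]), ([211.0, 223.0], 0.78, [0.633, 0.233]), ([299.0, 262.0], 0.62, [0.403, 0.122])]
scene jar_green [([189.0, 282.0], 0.78, [0.544, 0.364])]
scene tin [([255.0, 286.0], 0.85, [0.43, 0.244]), ([299.0, 184.0], 0.25, [0.57, -0.014])]
scene toy_box [([215.0, 313.0], 0.73, [0.445, 0.362]), ([419.0, 116.0], 0.69, [0.509, -0.414])]
scene party_box []
scene empty_jar [([416.0, 115.0], 0.58, [0.51, -0.397])]
```

View pics/atop.png

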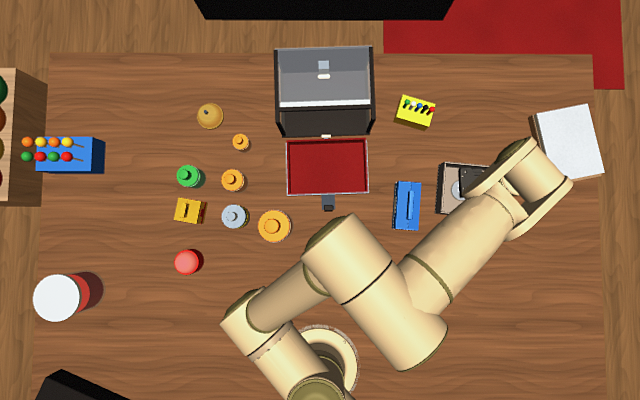

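Nothing has moved, and the jar stands in the tote. The party box is next, with its tab at about (407,204).

Request:
carry_out:
  increments:
    - [-0.2,0.3,0,0,0,0,-0.3]
    - [-0.5,0.8,0,0,0,0,-0.3]
    - [-0.5,1.0,0,0,0,0,-0.3]
    - [-0.5,1.0,0,0,0,0,-0.3]
    - [-0.5,1.0,0,0,0,0,-0.3]
  grip_force: 40

```text
t: 12.9
eef_pos: [0.4716, -0.3271, 0.1774]
tool_rot: [0.0, -0.019, 1.0, -0.0]
contact_force: [-0.2, 0.3, 0.1]
width: 0.649
gripper_force: 0.0
```

Request:
carry_out:
  increments:
    - [0,0.4,0,0,0,0,-0.3]
    - [0,0.74,0,0,0,0,-0.3]
    - [0,0.74,0,0,0,0,-0.3]
    - [0,0.74,-0.2,0,0,0,-0.3]
    - [0,0.74,-0.5,0,0,0,-0.3]

```text
t: 13.32
eef_pos: [0.4735, -0.2561, 0.1286]
tool_rot: [0.003, -0.018, 1.0, -0.002]
contact_force: [1.4, 0.1, -0.4]
width: 0.649
gripper_force: 0.0
```

Request:
carry_out:
  increments:
    - [0,0,0,0,0,0,-0.3]
    - [0,0,0,0,0,0,-0.3]

```text
t: 13.48
eef_pos: [0.4716, -0.2549, 0.1263]
tool_rot: [-0.001, -0.018, 1.0, 0.001]
contact_force: [0.7, -1.0, 0.3]
width: 0.65
gripper_force: 0.0
```

Request:
carry_out:
  increments:
    - [0,0,-0.2,0,0,0,-0.3]
    - [0,0,-0.38,0,0,0,-0.3]
    - [0,0,-0.38,0,0,0,1]
    - [0,0,-0.38,0,0,0,1]
    - [0,0,-0.38,0,0,0,1]

```text
t: 13.9
eef_pos: [0.4724, -0.2551, 0.0905]
tool_rot: [0.001, -0.018, 1.0, -0.001]
contact_force: [-0.3, -0.0, 0.5]
width: 0.448
gripper_force: 0.0
```

Request:
carry_out:
  increments:
    - [0,0,0,0,0,0,1]
    - [0,0,0,0,0,0,1]
    - [0,0,0,0,0,0,1]
    - [0,0,0,0,0,0,1]
    - [0,0,0,0,0,0,1]

```text
t: 14.32
eef_pos: [0.4717, -0.2543, 0.089]
tool_rot: [0.0, -0.018, 1.0, -0.0]
contact_force: [0.3, 0.2, 1.1]
width: 0.127
gripper_force: 39.9
```

```bash
python3 spots.py b party_box; python3 - <<'E'
from h import *
o=r.observe();print(o['eef_pos'],o['width'],o['contact_force'],o['tool_rot'])
A=cv2.imread('pics/btop.png')[120:260,300:460];B=cv2.imread('pics/bscene.png')[80:220,320:480]
cv2.imwrite('pics/m3.png',cv2.resize(np.hstack([A,B]),None,fx=2.5,fy=2.5,interpolation=cv2.INTER_CUBIC))
E
```

```text
top party_box []
scene party_box [([385.0, 168.0], 0.77, [0.452, -0.227])]
[ 0.47170649 -0.25430518  0.08902884] 0.13254771763856224 [-1.15721838  0.21473445  3.94804725] [ 1.62956406e-04 -1.79205687e-02  9.99839387e-01 -1.65876803e-04]
```

View pics/m3.png

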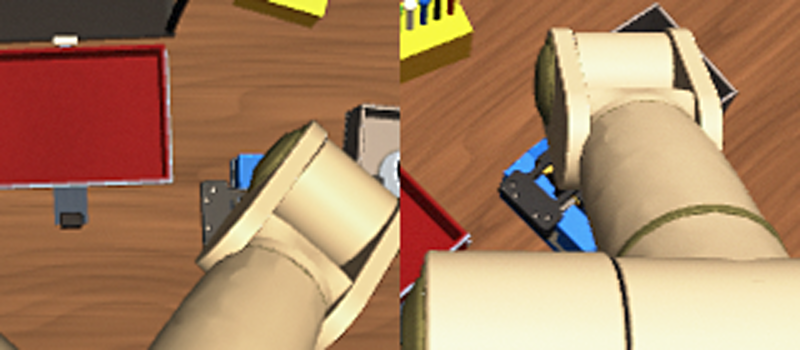

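```bash
python3 - <<'E'
from h import *
np.set_printoptions(precision=4,suppress=True)
def hsv(im):return cv2.cvtColor(im,cv2.COLOR_BGR2HSV)
t=cv2.imread('pics/atop.png');h=hsv(t)
m=((abs(h[...,0].astype(int)-105)<15)&(h[...,1]>140)&(h[...,2]>60)).astype(np.uint8)
m[:,:380]=0;m[:150]=0;m[:,430:]=0
cn=max(cv2.findContours(m,0,1)[0],key=cv2.contourArea);print('blue',cv2.minAreaRect(cn))
bx=cv2.boxPoints(cv2.minAreaRect(cn));print(np.array([w('top',q,.072) for q in bx]))
m=(((h[...,0]<8)|(h[...,0]>172))&(h[...,1]>150)).astype(np.uint8);m[:130]=0;m[210:]=0;m[:,:275]=0;m[:,390:]=0
cn=max(cv2.findContours(m,0,1)[0],key=cv2.contourArea)
rc=cv2.minAreaRect(cn);print('red',rc)
for y in(142,160,180): 
    c=np.where(m[y])[0];print(y,c.min(),c.max())
for c in(295,310,330,350,362):
    q=np.where(m[:,c])[0];print(c,q.min(),q.max(),w('top',(c,q.min()-.5),.065)[:2],w('top',(c,q.max()+.5),.065)[:2], t[q.max()-3:q.max()+4,c].tolist())
# blue columns profile
for c in(400,405,412):
    print(c,t[178:186,c].tolist(),t[225:234,c].tolist())
E
```

```text
blue ((407.4801025390625, 205.2987060546875), (23.4812068939209, 47.62760543823242), 3.814074993133545)
[[ 0.4086 -0.216   0.072 ]
 [ 0.5448 -0.2263  0.072 ]
 [ 0.5405 -0.2935  0.072 ]
 [ 0.4044 -0.2827  0.072 ]]
red ((326.3740234375, 165.22085571289062), (53.970027923583984, 79.08940887451172), 88.09085083007812)
142 287 364
160 287 365
180 288 366
295 140 193 [0.6653 0.0697] [0.5075 0.0682] [[33, 34, 154], [31, 34, 151], [25, 28, 153], [35, 35, 154], [116, 111, 164], [179, 169, 150], [36, 74, 129]]
310 139 192 [0.6684 0.026 ] [0.5106 0.0249] [[29, 32, 148], [31, 33, 148], [27, 30, 145], [20, 21, 147], [89, 83, 156], [177, 165, 171], [72, 86, 116]]
330 139 192 [ 0.6686 -0.0323] [ 0.5108 -0.0328] [[28, 29, 148], [30, 32, 149], [23, 24, 147], [62, 60, 151], [137, 132, 167], [147, 142, 124], [91, 82, 73]]
350 138 191 [ 0.6718 -0.0906] [ 0.5139 -0.0905] [[31, 33, 154], [32, 32, 154], [27, 29, 155], [34, 34, 156], [134, 126, 171], [221, 207, 177], [31, 64, 120]]
362 138 191 [ 0.6719 -0.1256] [ 0.514  -0.1252] [[31, 33, 154], [32, 33, 156], [22, 26, 154], [66, 64, 162], [135, 127, 169], [108, 104, 120], [51, 91, 138]]
400 [[63, 100, 150], [57, 99, 152], [86, 96, 140], [184, 114, 59], [239, 145, 64], [230, 140, 66], [227, 140, 67], [227, 139, 66]] [[224, 139, 67], [224, 137, 65], [232, 147, 70], [245, 167, 92], [101, 96, 107], [49, 92, 148], [58, 94, 141], [59, 90, 133], [58, 89, 132]]
405 [[63, 100, 149], [63, 101, 153], [47, 90, 144], [133, 99, 100], [250, 160, 71], [226, 138, 63], [223, 137, 65], [224, 140, 67]] [[225, 139, 68], [225, 141, 69], [226, 140, 64], [230, 138, 61], [191, 115, 80], [36, 86, 147], [56, 93, 141], [56, 89, 133], [57, 88, 132]]
412 [[64, 99, 149], [63, 99, 149], [55, 98, 152], [94, 99, 140], [196, 120, 62], [231, 131, 48], [225, 130, 55], [223, 129, 54]] [[220, 128, 57], [219, 128, 55], [219, 126, 52], [228, 136, 58], [244, 156, 87], [122, 116, 122], [49, 94, 150], [55, 91, 139], [55, 87, 128]]
```

Request:
carry_out:
  increments:
    - [0,0,0.2,0,0,0,1]
    - [0,0,0.5,0,0,0,1]
    - [0,0,0.8,0,0,0,1]
    - [0,0,0.95,0,0,0,1]
    - [0,0,0.95,0,0,0,1]

```text
t: 14.93
eef_pos: [0.4725, -0.2548, 0.1865]
tool_rot: [0.002, -0.018, 1.0, -0.002]
contact_force: [0.7, 0.0, -2.6]
width: 0.132
gripper_force: 39.9
```

Request:
carry_out:
  increments:
    - [0.3,0.2,0,0,0,0,1]
    - [0.55,0.5,0,0,0,0,1]
    - [0.75,0.7,0,0,0,0,1]
    - [0.9,0.9,0,0,0,0,1]
    - [0.9,0.9,0,0,0,0,1]

```text
t: 15.35
eef_pos: [0.5629, -0.1604, 0.1813]
tool_rot: [-0.001, -0.02, 1.0, 0.001]
contact_force: [-0.3, -0.4, -3.6]
width: 0.132
gripper_force: 40.0
```

Request:
carry_out:
  increments:
    - [0.15,0.3,0,0,0,0,1]
    - [0.24,0.5,0,0,0,0,1]
    - [0.24,0.66,0,0,0,0,1]
    - [0.24,0.66,0,0,0,0,1]
    - [0.24,0.66,0,0,0,0,1]

```text
t: 15.77
eef_pos: [0.5849, -0.098, 0.1822]
tool_rot: [-0.001, -0.018, 1.0, 0.0]
contact_force: [-0.1, -1.1, -2.6]
width: 0.134
gripper_force: 40.0
```

```bash
python3 - <<'E'
from h import *
o=r.observe();print(o['eef_pos'],o['width'],o['contact_force'])
a=snap('top','ctop');b=snap('scene','cscene')
cv2.imwrite('pics/m4.png',cv2.resize(np.hstack([a[110:230,270:430],b[90:210,260:420]])[:,:,::-1],None,fx=2.5,fy=2.5,interpolation=cv2.INTER_CUBIC))
E
```

```text
[ 0.5849414  -0.09797253  0.18217364] 0.13372750194302072 [-0.0997447  -1.14130369 -2.64922821]
```

View pics/m4.png

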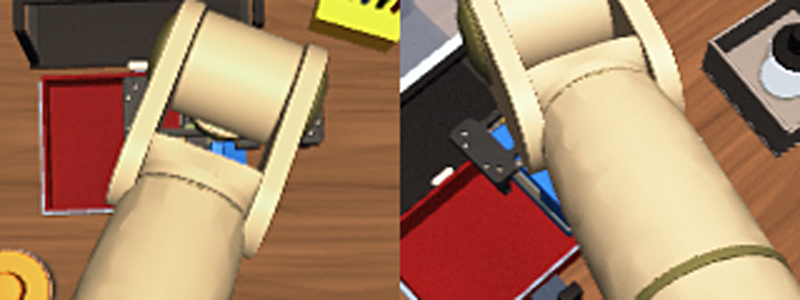

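```bash
python3 - <<'E'
from h import *
t=cv2.imread('pics/ctop.png')
for y in (-.085,-.09,-.098,-.106,-.11):
    for z in(.165,.093): print(y,z,p('top',(.5189,y,z)))
for c in range(358,368,2): print(c,t[166:186,c].tolist())
E
```

```text
-0.085 0.165 [349.98542125 186.51262179]
-0.085 0.093 [348.582085   188.90261194]
-0.09 0.165 [351.8789112  186.51929326]
-0.09 0.093 [350.35616564 188.90887732]
-0.098 0.165 [354.9085465  186.52996779]
-0.098 0.093 [353.19473976 188.91890209]
-0.106 0.165 [357.93824504 186.54064254]
-0.106 0.093 [356.0333694  188.92892705]
-0.11 0.165 [359.45311803 186.54598   ]
-0.11 0.093 [357.45270504 188.93393961]
358 [[101, 75, 69], [217, 133, 65], [247, 164, 86], [237, 154, 82], [240, 153, 74], [235, 160, 112], [174, 201, 223], [155, 221, 250], [158, 216, 240], [161, 219, 239], [162, 219, 239], [164, 219, 239], [162, 219, 239], [162, 219, 239], [164, 220, 239], [165, 221, 239], [165, 221, 239], [163, 220, 239], [165, 221, 240], [165, 224, 243]]
360 [[113, 56, 15], [245, 142, 58], [228, 134, 58], [226, 132, 55], [227, 132, 55], [227, 127, 41], [223, 141, 98], [175, 199, 219], [156, 223, 249], [161, 219, 241], [163, 219, 239], [164, 220, 239], [164, 220, 238], [165, 220, 239], [164, 219, 239], [164, 220, 239], [163, 219, 239], [162, 218, 239], [160, 215, 238], [159, 214, 238]]
362 [[111, 56, 23]
[... 274 characters left out ...]
218, 238], [155, 209, 236], [154, 208, 234]]
364 [[31, 62, 86], [24, 56, 81], [0, 26, 47], [61, 33, 15], [187, 110, 49], [228, 135, 57], [223, 127, 48], [223, 124, 50], [205, 165, 149], [164, 232, 255], [167, 227, 244], [169, 225, 240], [169, 224, 238], [170, 224, 239], [168, 223, 238], [167, 223, 239], [166, 221, 238], [164, 221, 239], [160, 215, 238], [153, 205, 233]]
366 [[85, 93, 98], [78, 87, 94], [51, 65, 76], [78, 41, 18], [201, 116, 49], [235, 136, 55], [226, 130, 50], [226, 129, 46], [227, 126, 46], [208, 167, 150], [164, 234, 255], [169, 227, 241], [172, 226, 239], [173, 227, 239], [172, 226, 240], [169, 224, 239], [166, 221, 238], [162, 219, 239], [161, 215, 239], [157, 210, 236]]
```

Request:
carry_out:
  increments:
    - [0.012,0,-0.15,0,0,0,1]
    - [0.012,0,-0.3,0,0,0,1]
    - [0.012,0,-0.3,0,0,0,1]
    - [0.012,0,-0.3,0,0,0,1]

```text
t: 16.2
eef_pos: [0.5863, -0.099, 0.1532]
tool_rot: [-0.001, -0.017, 1.0, 0.0]
contact_force: [0.6, 0.8, -2.3]
width: 0.133
gripper_force: 40.0
```

Request:
carry_out:
  increments:
    - [0,0,-0.05,0,0,0,1]
    - [0,0,-0.1,0,0,0,1]
    - [0,0,-0.15,0,0,0,1]
    - [0,0,-0.15,0,0,0,1]
    - [0,0,-0.15,0,0,0,1]

```text
t: 16.62
eef_pos: [0.5867, -0.0982, 0.1385]
tool_rot: [-0.0, -0.018, 1.0, 0.0]
contact_force: [-0.2, -0.7, -2.7]
width: 0.133
gripper_force: 40.0
```

No contact at rim height, so I lower the rest of the way.

Request:
carry_out:
  increments:
    - [0,0,-0.1,0,0,0,1]
    - [0,0,-0.2,0,0,0,1]
    - [0,0,-0.28,0,0,0,1]
    - [0,0,-0.28,0,0,0,1]
    - [0,0,-0.28,0,0,0,1]

```text
t: 17.03
eef_pos: [0.5866, -0.0981, 0.1101]
tool_rot: [-0.001, -0.018, 1.0, 0.0]
contact_force: [0.1, -0.6, -2.5]
width: 0.133
gripper_force: 40.0
```

Request:
carry_out:
  increments:
    - [0,0,-0.02,0,0,0,1]
    - [0,0,-0.02,0,0,0,1]
    - [0,0,-0.02,0,0,0,1]

```text
t: 17.28
eef_pos: [0.5868, -0.0982, 0.1088]
tool_rot: [0.0, -0.018, 1.0, -0.0]
contact_force: [0.1, 0.4, -2.9]
width: 0.136
gripper_force: 40.0
```

Request:
carry_out:
  increments:
    - [0,0,-0.005,0,0,0,0.3]
    - [0,0,0,0,0,0,-0.3]
    - [0,0,0,0,0,0,-0.3]
    - [0,0,0,0,0,0,-0.3]
    - [0,0,0.2,0,0,0,-0.3]

```text
t: 17.7
eef_pos: [0.5853, -0.0977, 0.1259]
tool_rot: [-0.003, -0.018, 1.0, 0.001]
contact_force: [0.1, -0.3, -0.1]
width: 0.483
gripper_force: 0.0
```

Request:
carry_out:
  increments:
    - [0,0,0.3,0,0,0,-0.3]
    - [0,0,0.6,0,0,0,-0.3]
    - [-0.1,0.2,1,0,0,0,-0.3]
    - [-0.2,0.5,1,0,0,0,-0.3]
    - [-0.4,0.9,1,0,0,0,-0.3]

```text
t: 18.12
eef_pos: [0.5491, -0.0113, 0.2311]
tool_rot: [0.003, -0.017, 1.0, -0.001]
contact_force: [0.6, 0.4, 0.2]
width: 0.648
gripper_force: 0.0
```

```bash
python3 spots.py d jar_orange jar_green tin toy_box; python3 - <<'E'
from h import *
print(r.observe()['eef_pos'])
P=[];x=[]
for c,px in(('top',(271.9,224.4)),('scene',(295,257))):
    k=r.calibration(c);P.append(np.array(k['mtx'])@np.linalg.inv(k['cam_to_world'])[:3]);x.append(np.array(px,float).reshape(2,1))
X=cv2.triangulatePoints(P[0],P[1],x[0],x[1]);print('large',(X[:3]/X[3]).T)
E
```

```text
top jar_orange [([242.0, 142.0], 0.82, [0.649, 0.217]), ([234.0, 180.0], 0.71, [0.542, 0.237]), ([264.0, 225.0], 0.7, [0.416, 0.151])]
top jar_green [([193.0, 175.0], 0.59, [0.556, 0.354])]
top tin [([236.0, 214.0], 0.7, [0.448, 0.231]), ([467.0, 188.0], 0.42, [0.522, -0.421])]
top toy_box [([192.0, 212.0], 0.84, [0.453, 0.358])]
scene jar_orange [([297.0, 263.0], 0.72, [0.405, 0.128]), ([230.0, 259.0], 0.66, [0.523, 0.25]), ([211.0, 222.0], 0.54, [0.635, 0.231]), ([246.0, 132.0], 0.52, [0.783, 0.002])]
scene jar_green [([190.0, 282.0], 0.77, [0.542, 0.363])]
scene tin [([255.0, 284.0], 0.86, [0.435, 0.242]), ([278.0, 201.0], 0.33, [0.567, 0.06])]
scene toy_box []
[ 0.54840225 -0.01170136  0.22841439]
large [[0.41693322 0.12390917 0.12735602]]
```

View pics/dtop.png

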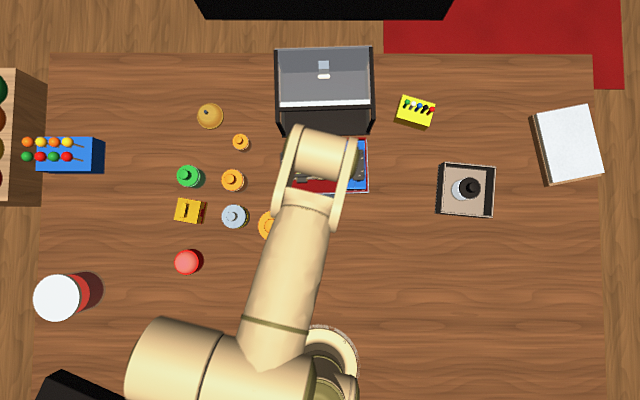

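The party box stands in the tray's right column and the empty jar in the tote at about (466,188). The prizes have not moved. The orange jar is next.

Request:
carry_out:
  increments:
    - [0,0.9,0,0,0,0,-0.4]
    - [0,0.9,0,0,0,0,-0.4]
    - [0,0.9,0,0,0,0,-0.4]
    - [0,0.9,0,0,0,0,-0.4]
  grip_force: 25

```text
t: 18.95
eef_pos: [0.5481, 0.0807, 0.2286]
tool_rot: [-0.0, -0.019, 1.0, 0.0]
contact_force: [-0.5, -0.6, 0.1]
width: 0.703
gripper_force: 0.0
```

Request:
carry_out:
  increments:
    - [0,0.9,0,0,0,0,-0.4]
    - [0,0.9,0,0,0,0,-0.4]
    - [0,0.9,0,0,0,0,-0.4]
    - [0,0.9,0,0,0,0,-0.4]

```text
t: 19.28
eef_pos: [0.5483, 0.1696, 0.2284]
tool_rot: [-0.0, -0.019, 1.0, -0.0]
contact_force: [-0.2, -0.0, 1.0]
width: 0.7
gripper_force: 0.0
```

Request:
carry_out:
  increments:
    - [-0.05,0.4,0,0,0,0,-0.4]
    - [-0.05,0.79,-0.2,0,0,0,-0.4]
    - [-0.05,0.79,-0.6,0,0,0,-0.4]
    - [-0.05,0.79,-0.8,0,0,0,-0.4]
    - [-0.05,0.79,-0.8,0,0,0,-0.4]

```text
t: 19.7
eef_pos: [0.5418, 0.2457, 0.144]
tool_rot: [-0.004, -0.017, 1.0, -0.001]
contact_force: [-0.7, -0.8, -0.5]
width: 0.699
gripper_force: 0.0
```

Request:
carry_out:
  increments:
    - [0,0,0,0,0,0,-0.4]

```text
t: 19.78
eef_pos: [0.5438, 0.2462, 0.1487]
tool_rot: [-0.001, -0.017, 1.0, -0.0]
contact_force: [0.6, -0.1, 0.3]
width: 0.702
gripper_force: 0.0
```

Request:
carry_out:
  increments:
    - [0,0,-0.3,0,0,0,-0.4]
    - [0,0,-0.61,0,0,0,-0.4]
    - [0,0,-0.61,0,0,0,-0.4]
    - [0,0,-0.61,0,0,0,1]
    - [0,0,-0.61,0,0,0,1]

```text
t: 20.2
eef_pos: [0.5448, 0.2477, 0.0906]
tool_rot: [0.002, -0.018, 1.0, 0.0]
contact_force: [0.7, 1.2, 1.2]
width: 0.574
gripper_force: 0.0
```

Request:
carry_out:
  increments:
    - [0,0,0,0,0,0,1]
    - [0,0,0,0,0,0,1]
    - [0,0,0,0,0,0,1]
    - [0,0,0,0,0,0,1]
    - [0,0,0,0,0,0,1]

```text
t: 20.62
eef_pos: [0.5437, 0.2484, 0.0887]
tool_rot: [0.001, -0.018, 1.0, 0.0]
contact_force: [-0.2, 1.5, 5.2]
width: 0.309
gripper_force: 25.0
```

Request:
carry_out:
  increments:
    - [0,0,0.2,0,0,0,1]
    - [0,0,0.5,0,0,0,1]
    - [0,0,0.8,0,0,0,1]
    - [0,0,1.0,0,0,0,1]
    - [0,0,1.0,0,0,0,1]

```text
t: 21.03
eef_pos: [0.5445, 0.2484, 0.1917]
tool_rot: [0.003, -0.018, 1.0, 0.001]
contact_force: [0.5, -0.2, -1.5]
width: 0.314
gripper_force: 25.0
```

Request:
carry_out:
  increments:
    - [0,-0.3,0,0,0,0,1]
    - [0.1,-0.6,0,0,0,0,1]
    - [0.2,-0.9,0,0,0,0,1]
    - [0.2,-0.9,0,0,0,0,1]

```text
t: 21.37
eef_pos: [0.5639, 0.1535, 0.1856]
tool_rot: [-0.001, -0.016, 1.0, -0.001]
contact_force: [-0.3, -0.5, -2.9]
width: 0.31
gripper_force: 25.0
```

Request:
carry_out:
  increments:
    - [0.1,-0.3,0,0,0,0,1]
    - [0.2,-0.6,0,0,0,0,1]
    - [0.3,-0.9,0,0,0,0,1]
    - [0.3,-0.9,0,0,0,0,1]

```text
t: 21.7
eef_pos: [0.5939, 0.0636, 0.1856]
tool_rot: [-0.001, -0.016, 1.0, -0.001]
contact_force: [0.3, 1.0, -2.2]
width: 0.311
gripper_force: 25.0
```

Request:
carry_out:
  increments:
    - [0.1,-0.3,0,0,0,0,1]
    - [0.2,-0.6,0,0,0,0,1]
    - [0.31,-0.9,0,0,0,0,1]
    - [0.31,-0.9,0,0,0,0,1]
    - [0.31,-0.9,0,0,0,0,1]

```text
t: 22.12
eef_pos: [0.6238, -0.0226, 0.1857]
tool_rot: [-0.001, -0.017, 1.0, 0.0]
contact_force: [-0.4, 0.1, -2.2]
width: 0.309
gripper_force: 25.0
```

Request:
carry_out:
  increments:
    - [0,0,0,0,0,0,1]

```text
t: 22.2
eef_pos: [0.6236, -0.021, 0.1864]
tool_rot: [-0.001, -0.018, 1.0, 0.0]
contact_force: [-0.2, 0.2, -3.0]
width: 0.313
gripper_force: 25.0
```

Request:
carry_out:
  increments:
    - [0,-0.005,-0.25,0,0,0,1]
    - [0,-0.005,-0.5,0,0,0,1]
    - [0,-0.005,-0.7,0,0,0,1]
    - [0,-0.005,-0.77,0,0,0,1]
    - [0,-0.005,-0.77,0,0,0,1]

```text
t: 22.62
eef_pos: [0.6235, -0.0208, 0.1096]
tool_rot: [-0.001, -0.019, 1.0, 0.001]
contact_force: [0.7, 0.5, -2.0]
width: 0.309
gripper_force: 25.0
```

Request:
carry_out:
  increments:
    - [0,0,-0.01,0,0,0,0.9]
    - [0,0,-0.01,0,0,0,0]
    - [0,0,-0.01,0,0,0,-0.2]
    - [0,0,-0.01,0,0,0,-0.2]

```text
t: 22.95
eef_pos: [0.6246, -0.0224, 0.1107]
tool_rot: [0.001, -0.018, 1.0, -0.0]
contact_force: [-0.4, -0.3, -0.4]
width: 0.514
gripper_force: 0.0
```

Request:
carry_out:
  increments:
    - [0,0,0.2,0,0,0,-0.2]
    - [0,0,0.5,0,0,0,-0.2]
    - [0,0.1,0.9,0,0,0,-0.2]
    - [-0.1,0.4,1.0,0,0,0,-0.3]
    - [-0.2,0.7,1.0,0,0,0,-0.4]

```text
t: 23.37
eef_pos: [0.6054, 0.0475, 0.2141]
tool_rot: [0.004, -0.017, 1.0, -0.001]
contact_force: [0.1, -0.3, 0.0]
width: 0.689
gripper_force: 0.0
```

```bash
cat > g.py <<'E'
from h import *
import sys
C={'green':('top',55,15,.083,(165,215,160,195)),'tin':None}
for cam in('top','scene'):
    im=snap(cam,'g'+cam);h=cv2.cvtColor(im,cv2.COLOR_RGB2HSV)
    m=((abs(h[...,0].astype(int)-62)<15)&(h[...,1]>120)&(h[...,2]>60)).astype(np.uint8)
    n,l,s,c=cv2.connectedComponentsWithStats(m)
    for i in range(1,n):
        if s[i,4]>60 and s[i,4]<1500: print(cam,s[i],c[i].round(1),w(cam,c[i],.085).round(3))
E
python3 g.py; python3 spots.py e jar_green toy_box tin
```

```text
top [ 21 151  11  10  87] [ 26.  155.9] [0.611 0.836 0.085]
top [ 48 152  11   9  79] [ 52.7 156. ] [0.611 0.76  0.085]
top [177 165  21  21 334] [186.8 175.2] [0.557 0.375 0.085]
scene [  0  47  31  46 841] [10.7 68.6] [1.424 0.418 0.085]
scene [173 271  24  25 438] [184.4 282.4] [0.554 0.377 0.085]
scene [ 35 358  13  13 121] [ 40.8 364.1] [0.618 0.752 0.085]
scene [  5 380  14  14 138] [ 11.9 386.6] [0.618 0.828 0.085]
top jar_green [([192.0, 177.0], 0.91, [0.549, 0.356]), ([464.0, 188.0], 0.7, [0.523, -0.407]), ([328.0, 176.0], 0.19, [0.554, -0.027])]
top toy_box [([191.0, 213.0], 0.75, [0.451, 0.362])]
top tin [([232.0, 216.0], 0.92, [0.443, 0.244]), ([190.0, 211.0], 0.75, [0.456, 0.36])]
scene jar_green [([190.0, 283.0], 0.58, [0.539, 0.363])]
scene toy_box [([212.0, 314.0], 0.85, [0.447, 0.368]), ([268.0, 201.0], 0.7, [0.59, 0.08])]
scene tin [([256.0, 286.0], 0.76, [0.429, 0.242])]
```

Request:
carry_out:
  increments:
    - [-0.2,1.0,0,0,0,0,-0.4]
    - [-0.2,1.0,0,0,0,0,-0.4]
    - [-0.2,1.0,0,0,0,0,-0.4]
    - [-0.2,1.0,0,0,0,0,-0.4]

```text
t: 24.2
eef_pos: [0.5834, 0.1507, 0.2097]
tool_rot: [-0.0, -0.02, 1.0, 0.0]
contact_force: [0.5, 0.9, 0.5]
width: 0.701
gripper_force: 0.0
```

Request:
carry_out:
  increments:
    - [-0.2,1.0,0,0,0,0,-0.4]
    - [-0.2,1.0,0,0,0,0,-0.4]
    - [-0.2,1.0,0,0,0,0,-0.4]
    - [-0.2,1.0,0,0,0,0,-0.4]

```text
t: 24.53
eef_pos: [0.5636, 0.2499, 0.2095]
tool_rot: [-0.0, -0.019, 1.0, 0.0]
contact_force: [0.4, -0.5, -0.6]
width: 0.701
gripper_force: 0.0
```

Request:
carry_out:
  increments:
    - [-0.1,1.0,0,0,0,0,-0.4]
    - [-0.1,1.0,0,0,0,0,-0.4]
    - [-0.1,1.0,0,0,0,0,-0.4]
    - [-0.1,1.0,0,0,0,0,-0.4]

```text
t: 24.87
eef_pos: [0.5541, 0.3491, 0.2092]
tool_rot: [-0.0, -0.019, 1.0, 0.0]
contact_force: [0.3, -1.2, 0.9]
width: 0.703
gripper_force: 0.0
```

Request:
carry_out:
  increments:
    - [0,0.25,-0.3,0,0,0,-0.4]
    - [0,0.25,-0.6,0,0,0,-0.4]
    - [0,0.25,-0.6,0,0,0,-0.4]
    - [0,0.25,-0.6,0,0,0,-0.4]

```text
t: 25.2
eef_pos: [0.5548, 0.3703, 0.1491]
tool_rot: [-0.001, -0.017, 1.0, -0.001]
contact_force: [-0.0, -0.8, 0.3]
width: 0.698
gripper_force: 0.0
```

Request:
carry_out:
  increments:
    - [0,0.02,-0.3,0,0,0,-0.4]
    - [0,0.02,-0.62,0,0,0,-0.4]
    - [0,0.02,-0.62,0,0,0,-0.4]
    - [0,0.02,-0.62,0,0,0,1]
    - [0,0.02,-0.62,0,0,0,1]

```text
t: 25.62
eef_pos: [0.5558, 0.3743, 0.091]
tool_rot: [0.002, -0.017, 1.0, 0.001]
contact_force: [-0.4, 1.6, 0.8]
width: 0.572
gripper_force: 0.0
```

Request:
carry_out:
  increments:
    - [0,0,0,0,0,0,1]
    - [0,0,0,0,0,0,1]
    - [0,0,0,0,0,0,1]
    - [0,0,0,0,0,0,1]
    - [0,0,0,0,0,0,1]

```text
t: 26.03
eef_pos: [0.5546, 0.3752, 0.089]
tool_rot: [0.001, -0.018, 1.0, 0.001]
contact_force: [0.2, 3.1, 5.8]
width: 0.311
gripper_force: 24.9
```

Request:
carry_out:
  increments:
    - [0,0,0.2,0,0,0,1]
    - [0,0,0.5,0,0,0,1]
    - [0,0,0.8,0,0,0,1]
    - [0,0,1.0,0,0,0,1]
    - [0,0,1.0,0,0,0,1]

```text
t: 26.45
eef_pos: [0.5552, 0.375, 0.1918]
tool_rot: [0.003, -0.018, 1.0, 0.001]
contact_force: [0.2, 1.6, -3.6]
width: 0.312
gripper_force: 24.9
```

Request:
carry_out:
  increments:
    - [0,-0.3,0,0,0,0,1]
    - [0.1,-0.6,0,0,0,0,1]
    - [0.2,-0.9,0,0,0,0,1]
    - [0.2,-1.0,0,0,0,0,1]

```text
t: 26.78
eef_pos: [0.5749, 0.2705, 0.1852]
tool_rot: [-0.002, -0.016, 1.0, -0.001]
contact_force: [-0.4, -0.3, -3.7]
width: 0.311
gripper_force: 24.9
```

Request:
carry_out:
  increments:
    - [0,-0.3,0,0,0,0,1]
    - [0.1,-0.6,0,0,0,0,1]
    - [0.2,-0.9,0,0,0,0,1]
    - [0.2,-1.0,0,0,0,0,1]

```text
t: 27.12
eef_pos: [0.5947, 0.1708, 0.1856]
tool_rot: [-0.001, -0.016, 1.0, -0.001]
contact_force: [-0.0, 0.2, -3.7]
width: 0.309
gripper_force: 24.9
```

Request:
carry_out:
  increments:
    - [0,-0.3,0,0,0,0,1]
    - [0.1,-0.6,0,0,0,0,1]
    - [0.2,-0.9,0,0,0,0,1]
    - [0.27,-1.0,0,0,0,0,1]

```text
t: 27.45
eef_pos: [0.6211, 0.0712, 0.1859]
tool_rot: [-0.001, -0.017, 1.0, -0.0]
contact_force: [0.4, -0.7, -3.7]
width: 0.306
gripper_force: 24.9
```

Request:
carry_out:
  increments:
    - [0,-0.22,0,0,0,0,1]
    - [0,-0.22,0,0,0,0,1]
    - [0,-0.22,0,0,0,0,1]
    - [0,-0.22,0,0,0,0,1]

```text
t: 27.78
eef_pos: [0.6207, 0.0536, 0.1868]
tool_rot: [-0.001, -0.018, 1.0, 0.0]
contact_force: [-1.1, 0.8, -4.5]
width: 0.308
gripper_force: 25.0
```

Request:
carry_out:
  increments:
    - [0.01,-0.025,-0.25,0,0,0,1]
    - [0.01,-0.025,-0.5,0,0,0,1]
    - [0.01,-0.025,-0.7,0,0,0,1]
    - [0.01,-0.025,-0.77,0,0,0,1]
    - [0.01,-0.025,-0.77,0,0,0,1]

```text
t: 28.2
eef_pos: [0.6217, 0.0515, 0.1098]
tool_rot: [-0.001, -0.019, 1.0, 0.0]
contact_force: [1.0, 0.5, -3.3]
width: 0.312
gripper_force: 25.0
```

Request:
carry_out:
  increments:
    - [0,0,-0.01,0,0,0,0.9]
    - [0,0,-0.01,0,0,0,0]
    - [0,0,-0.01,0,0,0,-0.2]
    - [0,0,-0.01,0,0,0,-0.2]

```text
t: 28.53
eef_pos: [0.6227, 0.0501, 0.1109]
tool_rot: [0.001, -0.018, 1.0, -0.0]
contact_force: [-0.1, -0.0, -0.1]
width: 0.513
gripper_force: 0.0
```

Request:
carry_out:
  increments:
    - [0,0,0.2,0,0,0,-0.2]
    - [0,0,0.5,0,0,0,-0.2]
    - [-0.1,0.1,0.9,0,0,0,-0.2]
    - [-0.3,0.3,1.0,0,0,0,-0.3]
    - [-0.6,0.6,1.0,0,0,0,-0.4]

```text
t: 28.95
eef_pos: [0.5644, 0.1086, 0.2137]
tool_rot: [0.004, -0.017, 1.0, -0.0]
contact_force: [0.1, 1.0, 0.2]
width: 0.687
gripper_force: 0.0
```

```bash
cat > t.py <<'E'
from h import *
np.set_printoptions(precision=3,suppress=True)
print(r.observe()['eef_pos'])
im=snap('top','f_top');h=cv2.cvtColor(im,cv2.COLOR_RGB2HSV)
R=im[165:270,170:260]
m=((abs(h[...,0].astype(int)-24)<7)&(h[...,1]>190)&(h[...,2]>120)).astype(np.uint8);m[:190]=0;m[:,:165]=0;m[235:]=0;m[:,212:]=0
c=max(cv2.findContours(m,0,1)[0],key=cv2.contourArea);q=cv2.minAreaRect(c);print('toy',q,w('top',q[0],.07))
m=((h[...,1]<60)&(h[...,2]>110)).astype(np.uint8);m[:200]=0;m[:,:215]=0;m[235:]=0;m[:,255:]=0
c=max(cv2.findContours(m,0,1)[0],key=cv2.contourArea);q=cv2.minEnclosingCircle(c);print('tin',q,w('top',q[0],.073))
cv2.imwrite('pics/f.png',cv2.resize(im[120:270,165:385,::-1],None,fx=3.6,fy=3.6,interpolation=cv2.INTER_CUBIC))
E
python3 t.py
```

```text
[0.564 0.109 0.214]
toy ((187.0480194091797, 210.2360076904297), (23.255111694335938, 22.80789566040039), 10.30484676361084) [0.458 0.377 0.07 ]
tin ((222.5, 219.0), 2.061652660369873) [0.433 0.274 0.073]
```

View pics/f.png

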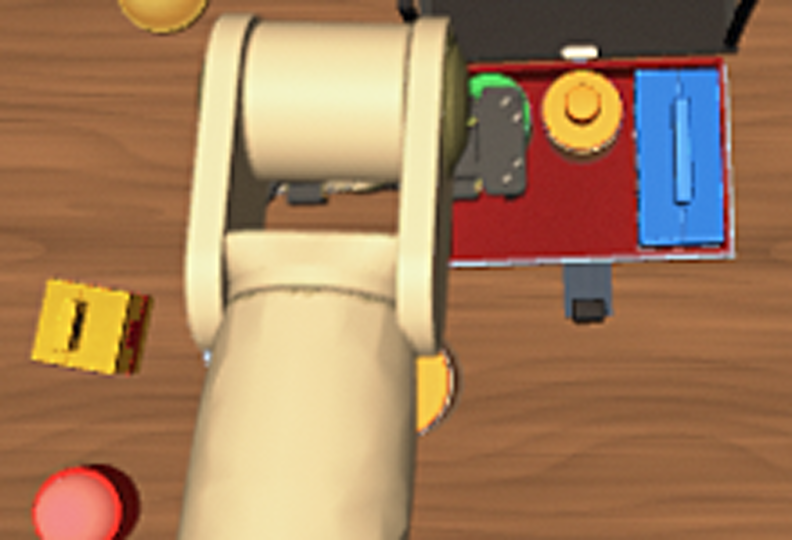

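The crop shows the orange jar at the back middle (583,105), the party box on the right, and the green jar at the back left, partly hidden. The toy box body is centred at (82,325), turned about -0.15 rad.

Request:
carry_out:
  increments:
    - [-0.35,0.9,0,0,0,-0.022,-0.4]
    - [-0.35,0.9,0,0,0,-0.022,-0.4]
    - [-0.35,0.9,0,0,0,-0.022,-0.4]
    - [-0.35,0.9,0,0,0,-0.022,-0.4]
  grip_force: 35

```text
t: 29.33
eef_pos: [0.5265, 0.2025, 0.2106]
tool_rot: [0.001, 0.049, 0.999, 0.0]
contact_force: [0.6, -0.3, 0.7]
width: 0.699
gripper_force: 0.0
```

Request:
carry_out:
  increments:
    - [-0.35,0.9,0,0,0,0,-0.4]
    - [-0.35,0.9,0,0,0,0,-0.4]
    - [-0.35,0.9,0,0,0,0,-0.4]
    - [-0.35,0.9,0,0,0,0,-0.4]

```text
t: 29.67
eef_pos: [0.4921, 0.2912, 0.2101]
tool_rot: [0.0, 0.05, 0.999, 0.0]
contact_force: [1.3, 0.3, 0.6]
width: 0.702
gripper_force: 0.0
```

Request:
carry_out:
  increments:
    - [-0.35,0.87,0,0,0,0,-0.4]
    - [-0.35,0.87,0,0,0,0,-0.4]
    - [-0.35,0.87,-0.3,0,0,0,-0.4]
    - [-0.35,0.87,-0.6,0,0,0,-0.4]
    - [-0.35,0.87,-0.6,0,0,0,-0.4]

```text
t: 30.08
eef_pos: [0.4565, 0.3745, 0.1446]
tool_rot: [-0.004, 0.051, 0.999, -0.003]
contact_force: [-0.9, -0.9, -0.2]
width: 0.704
gripper_force: 0.0
```

Request:
carry_out:
  increments:
    - [0,0,0,0,0,0,-0.4]

```text
t: 30.17
eef_pos: [0.4585, 0.375, 0.1495]
tool_rot: [-0.001, 0.052, 0.999, -0.001]
contact_force: [0.1, 0.6, 1.1]
width: 0.695
gripper_force: 0.0
```

```bash
cat > u.py <<'E'
from h import *
im=snap('top');h=cv2.cvtColor(im,cv2.COLOR_RGB2HSV)
m=((h[...,1]<70)&(h[...,2]>120)).astype(np.uint8);m[:195]=0;m[:,:210]=0;m[240:]=0;m[:,262:]=0
n,l,s,c=cv2.connectedComponentsWithStats(m)
for i in range(1,n):
    if s[i,4]>30: print(s[i],c[i],w('top',(s[i,0]+s[i,2]/2-.5,s[i,1]+s[i,3]/2-.5),.073))
print([(d['point'],d['score'],w('top',d['point'],.073)) for d in r.spot_in('top','tin')][:2])
E
python3 u.py
```

```text
[221 204  25  25 450] [232.87333333 216.01111111] [0.44183135 0.24398693 0.073     ]
[([231.9, 215.5], 0.85, array([0.44324611, 0.24715806, 0.073     ])), ([324.3, 104.6], 0.56, array([ 0.76684976, -0.01535383,  0.073     ]))]
```

Request:
carry_out:
  increments:
    - [0,0,-0.3,0,0,0,-0.4]
    - [0,0,-0.61,0,0,0,-0.4]
    - [0,0,-0.61,0,0,0,-0.4]
    - [0,0,-0.61,0,0,0,1]
    - [0,0,-0.61,0,0,0,1]

```text
t: 30.68
eef_pos: [0.4591, 0.3768, 0.0914]
tool_rot: [0.002, 0.051, 0.999, 0.001]
contact_force: [0.4, 0.5, 0.5]
width: 0.569
gripper_force: 0.0
```

Request:
carry_out:
  increments:
    - [0,0,0,0,0,0,1]
    - [0,0,0,0,0,0,1]
    - [0,0,0,0,0,0,1]
    - [0,0,0,0,0,0,1]
    - [0,0,0,0,0,0,1]

```text
t: 31.1
eef_pos: [0.4578, 0.3766, 0.0891]
tool_rot: [0.0, 0.051, 0.999, 0.0]
contact_force: [0.5, -0.1, 0.5]
width: 0.19
gripper_force: 0.0
```

Request:
carry_out:
  increments:
    - [0,0,0,0,0,0,1]
    - [0,0,0.3,0,0,0,1]
    - [0,0,0.6,0,0,0,1]
    - [0,0,1.0,0,0,0,1]
    - [0,0,1.0,0,0,0,1]

```text
t: 31.52
eef_pos: [0.4597, 0.3778, 0.1959]
tool_rot: [0.005, 0.051, 0.999, 0.003]
contact_force: [0.5, 0.7, -1.5]
width: 0.134
gripper_force: 35.0
```

Request:
carry_out:
  increments:
    - [0.3,0,0.3,0,0,0.022,1]
    - [0.6,0,0.3,0,0,0.022,1]
    - [0.88,-0.1,0.3,0,0,0.022,1]
    - [0.88,-0.3,0.3,0,0,0.022,1]
    - [0.88,-0.6,0.3,0,0,0.022,1]

```text
t: 31.93
eef_pos: [0.5461, 0.3166, 0.2164]
tool_rot: [-0.001, -0.019, 1.0, -0.0]
contact_force: [0.6, 0.0, -2.7]
width: 0.13
gripper_force: 35.0
```

Request:
carry_out:
  increments:
    - [0,-0.4,0,0,0,0,1]
    - [0,-0.8,0,0,0,0,1]
    - [0,-1.0,0,0,0,0,1]
    - [0,-1.0,0,0,0,0,1]

```text
t: 32.27
eef_pos: [0.5458, 0.2127, 0.2181]
tool_rot: [-0.001, -0.016, 1.0, -0.001]
contact_force: [0.6, 2.2, -2.2]
width: 0.132
gripper_force: 35.0
```

Request:
carry_out:
  increments:
    - [0,-0.4,0,0,0,0,1]
    - [0,-0.8,0,0,0,0,1]
    - [0,-1.0,0,0,0,0,1]
    - [0,-1.0,0,0,0,0,1]

```text
t: 32.6
eef_pos: [0.5458, 0.1136, 0.2182]
tool_rot: [-0.001, -0.016, 1.0, -0.0]
contact_force: [1.2, 0.4, -2.7]
width: 0.132
gripper_force: 35.0
```

Request:
carry_out:
  increments:
    - [0,-0.4,0,0,0,0,1]
    - [0,-0.67,0,0,0,0,1]
    - [0,-0.67,0,0,0,0,1]
    - [0,-0.67,0,0,0,0,1]
    - [0,-0.67,0,0,0,0,1]

```text
t: 33.02
eef_pos: [0.5457, 0.0508, 0.2184]
tool_rot: [-0.0, -0.018, 1.0, 0.0]
contact_force: [-0.1, 0.1, -3.0]
width: 0.135
gripper_force: 35.0
```

```bash
python3 - <<'E'
from h import *
o=r.observe();print(o['eef_pos'],o['width'],o['tool_rot'],o['contact_force'])
b=snap('scene');crop(b,180,380,100,250,4,'m5')
E
```

```text
[0.54568143 0.05083416 0.21838068] 0.13475480012719274 [-2.72146600e-04 -1.83511949e-02  9.99831508e-01  3.38516756e-04] [-0.0513652  0.1245316 -3.033871 ]
```

View pics/m5.png

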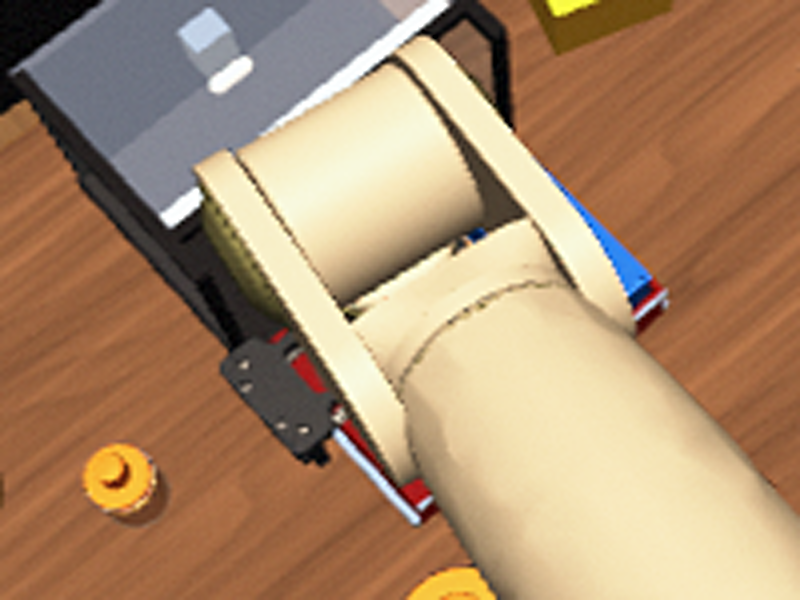

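The toy box itself is hidden by the arm, but it is held (opening 0.13) and aligned. I lower it in stages and watch the force.

Request:
carry_out:
  increments:
    - [0.012,-0.022,-0.2,0,0,0,1]
    - [0.012,-0.022,-0.5,0,0,0,1]
    - [0.012,-0.022,-0.75,0,0,0,1]
    - [0.012,-0.022,-0.75,0,0,0,1]
    - [0.012,-0.022,-0.75,0,0,0,1]

```text
t: 33.48
eef_pos: [0.5471, 0.0486, 0.1433]
tool_rot: [-0.0, -0.019, 1.0, 0.0]
contact_force: [2.6, 1.0, -3.5]
width: 0.135
gripper_force: 35.0
```

Request:
carry_out:
  increments:
    - [0,0,-0.1,0,0,0,1]
    - [0,0,-0.2,0,0,0,1]
    - [0,0,-0.28,0,0,0,1]
    - [0,0,-0.28,0,0,0,1]
    - [0,0,-0.28,0,0,0,1]

```text
t: 33.9
eef_pos: [0.5468, 0.0474, 0.1152]
tool_rot: [-0.0, -0.018, 1.0, 0.0]
contact_force: [2.4, 1.1, -4.6]
width: 0.131
gripper_force: 35.0
```

Request:
carry_out:
  increments:
    - [0,0,-0.02,0,0,0,1]
    - [0,0,-0.04,0,0,0,1]
    - [0,0,-0.04,0,0,0,1]
    - [0,0,-0.04,0,0,0,1]

```text
t: 34.23
eef_pos: [0.5469, 0.0473, 0.1118]
tool_rot: [0.0, -0.018, 1.0, -0.0]
contact_force: [1.5, -1.1, -1.8]
width: 0.127
gripper_force: 35.0
```

Request:
carry_out:
  increments:
    - [0,0,-0.02,0,0,0,1]
    - [0,0,-0.03,0,0,0,1]
    - [0,0,-0.03,0,0,0,1]
    - [0,0,-0.03,0,0,0,1]

```text
t: 34.57
eef_pos: [0.5469, 0.0473, 0.1086]
tool_rot: [0.0, -0.018, 1.0, -0.0]
contact_force: [1.1, -0.3, -2.1]
width: 0.134
gripper_force: 35.0
```

Request:
carry_out:
  increments:
    - [0,0,0,0,0,0,0.5]
    - [0,0,0,0,0,0,0]
    - [0,0,0,0,0,0,-0.2]
    - [0,0,0,0,0,0,-0.2]
    - [0,0,0,0,0,0,-0.2]

```text
t: 34.98
eef_pos: [0.5468, 0.0474, 0.1087]
tool_rot: [-0.0, -0.018, 1.0, 0.0]
contact_force: [-0.3, -1.6, 0.4]
width: 0.491
gripper_force: 0.0
```

Request:
carry_out:
  increments:
    - [0,0,0.2,0,0,0,-0.2]
    - [0,0,0.5,0,0,0,-0.2]
    - [-0.1,0,0.9,0,0,0,-0.2]
    - [-0.4,0.1,1.0,0,0,0,-0.3]
    - [-0.7,0.3,1.0,0,0,0,-0.4]

```text
t: 35.4
eef_pos: [0.4776, 0.0764, 0.2115]
tool_rot: [0.003, -0.017, 1.0, -0.0]
contact_force: [0.4, 0.3, -0.5]
width: 0.689
gripper_force: 0.0
```

Request:
carry_out:
  increments:
    - [-0.3,0.4,0,0,0,0,-0.4]
    - [-0.3,0.8,0,0,0,0,-0.4]
    - [-0.3,0.8,0,0,0,0,-0.4]
    - [-0.3,0.8,0,0,0,0,-0.4]

```text
t: 35.73
eef_pos: [0.4464, 0.159, 0.209]
tool_rot: [0.0, -0.02, 1.0, 0.0]
contact_force: [1.0, -0.5, 1.4]
width: 0.699
gripper_force: 0.0
```

```bash
python3 - <<'E'
from h import *
print(r.observe()['eef_pos'])
a=snap('top','h_top');b=snap('scene','h_scene')
A=cv2.resize(a[125:215,275:385,::-1],None,fx=3.6,fy=3.6,interpolation=cv2.INTER_CUBIC);B=cv2.resize(b[110:200,225:335,::-1],None,fx=3.6,fy=3.6,interpolation=cv2.INTER_CUBIC)
cv2.imwrite('pics/m6.png',np.hstack([A,B]))
print([(d['point'],d['score'],w('top',d['point'],.073)) for d in r.spot_in('top','tin')][:2])
E
```

```text
[0.4463677  0.15898594 0.20897139]
[([414.0, 112.8], 0.43, array([ 0.74341659, -0.27623753,  0.073     ]))]
```

View pics/m6.png

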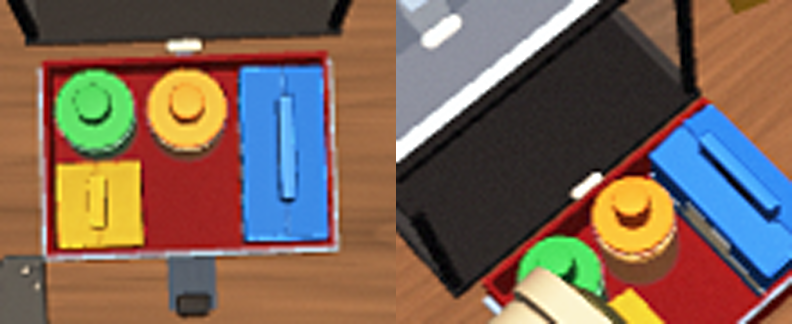

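All four prizes stand correctly in the tray. The free slot is front middle, at about (193,205) in the left crop. The tin is last.

Request:
carry_out:
  increments:
    - [-0.045,0.4,0,0,0,0,-0.4]
    - [-0.045,0.84,0,0,0,0,-0.4]
    - [-0.045,0.84,-0.3,0,0,0,-0.4]
    - [-0.045,0.84,-0.6,0,0,0,-0.4]
    - [-0.045,0.84,-0.6,0,0,0,-0.4]
  grip_force: 30

```text
t: 36.3
eef_pos: [0.4405, 0.24, 0.144]
tool_rot: [-0.004, -0.018, 1.0, -0.001]
contact_force: [-0.0, -0.8, -1.0]
width: 0.703
gripper_force: 0.0
```

```bash
python3 - <<'E'
from h import *
print(r.observe()['eef_pos'])
snap('scene')
print([(d['point'],d['score'],w('scene',d['point'],.09)) for d in r.spot_in('scene','tin')][:2])
E
```

```text
[0.440542   0.23995017 0.14400495]
[]
```

Request:
carry_out:
  increments:
    - [0,0,-0.2,0,0,0,-0.4]
    - [0,0,-0.4,0,0,0,-0.4]
    - [0,0,-0.62,0,0,0,-0.4]
    - [0,0,-0.62,0,0,0,0]
    - [0,0,-0.62,0,0,0,1]

```text
t: 36.82
eef_pos: [0.4433, 0.2408, 0.0881]
tool_rot: [0.0, -0.017, 1.0, 0.0]
contact_force: [-0.1, 0.0, 0.5]
width: 0.575
gripper_force: 0.0
```

Request:
carry_out:
  increments:
    - [0,0,0,0,0,0,1]
    - [0,0,0,0,0,0,1]
    - [0,0,0,0,0,0,1]
    - [0,0,0,0,0,0,1]
    - [0,0,0,0,0,0,1]

```text
t: 37.23
eef_pos: [0.443, 0.2417, 0.0877]
tool_rot: [0.001, -0.018, 1.0, 0.0]
contact_force: [0.6, 2.8, 6.4]
width: 0.283
gripper_force: 29.9
```

Request:
carry_out:
  increments:
    - [0,0,0,0,0,0,1]
    - [0,0,0,0,0,0,1]

```text
t: 37.4
eef_pos: [0.4431, 0.2418, 0.0877]
tool_rot: [0.001, -0.018, 1.0, 0.0]
contact_force: [0.3, 3.0, 6.1]
width: 0.285
gripper_force: 29.9
```

Request:
carry_out:
  increments:
    - [0,0,0.2,0,0,0,1]
    - [0,0,0.5,0,0,0,1]
    - [0,0,0.8,0,0,0,1]
    - [0,0,1.0,0,0,0,1]
    - [0,0,1.0,0,0,0,1]

```text
t: 37.82
eef_pos: [0.4436, 0.2417, 0.1901]
tool_rot: [0.003, -0.018, 1.0, 0.001]
contact_force: [1.3, -0.7, -3.4]
width: 0.283
gripper_force: 29.9
```

Request:
carry_out:
  increments:
    - [0.3,0,0.3,0,0,0,1]
    - [0.6,0,0.55,0,0,0,1]
    - [0.9,0,0.55,0,0,0,1]
    - [1.0,-0.2,0.55,0,0,0,1]
    - [1.0,-0.5,0.55,0,0,0,1]

```text
t: 38.23
eef_pos: [0.5436, 0.1916, 0.2386]
tool_rot: [-0.001, -0.019, 1.0, -0.0]
contact_force: [-0.4, -0.1, -3.4]
width: 0.288
gripper_force: 30.0
```

Request:
carry_out:
  increments:
    - [0,-0.3,0,0,0,0,1]
    - [0,-0.6,0,0,0,0,1]
    - [0,-0.9,0,0,0,0,1]
    - [0,-1.0,0,0,0,0,1]

```text
t: 38.57
eef_pos: [0.5419, 0.088, 0.2395]
tool_rot: [-0.002, -0.017, 1.0, -0.001]
contact_force: [-0.1, -0.9, -3.2]
width: 0.287
gripper_force: 30.0
```

Request:
carry_out:
  increments:
    - [0,-0.3,0,0,0,0,1]
    - [0,-0.6,0,0,0,0,1]
    - [0,-0.9,0,0,0,0,1]
    - [0,-1.0,0,0,0,0,1]
    - [0,-1.0,0,0,0,0,1]

```text
t: 38.98
eef_pos: [0.5421, -0.0104, 0.2401]
tool_rot: [-0.001, -0.017, 1.0, 0.0]
contact_force: [0.6, 0.2, -2.5]
width: 0.286
gripper_force: 30.0
```

Request:
carry_out:
  increments:
    - [0.06,-0.2,0,0,0,0,1]
    - [0.06,-0.2,0,0,0,0,1]
    - [0.06,-0.2,0,0,0,0,1]
    - [0.06,-0.2,0,0,0,0,1]

```text
t: 39.32
eef_pos: [0.5482, -0.0275, 0.241]
tool_rot: [-0.001, -0.018, 1.0, 0.0]
contact_force: [-1.0, 0.1, -2.8]
width: 0.287
gripper_force: 30.0
```

Request:
carry_out:
  increments:
    - [0.01,-0.01,-0.25,0,0,0,1]
    - [0.01,-0.01,-0.5,0,0,0,1]
    - [0.01,-0.01,-0.75,0,0,0,1]
    - [0.01,-0.01,-0.9,0,0,0,1]
    - [0.01,-0.01,-0.9,0,0,0,1]

```text
t: 39.73
eef_pos: [0.549, -0.0283, 0.1497]
tool_rot: [-0.001, -0.018, 1.0, 0.001]
contact_force: [-0.2, 0.3, -4.2]
width: 0.286
gripper_force: 29.9
```

Request:
carry_out:
  increments:
    - [0,0,-0.15,0,0,0,1]
    - [0,0,-0.3,0,0,0,1]
    - [0,0,-0.41,0,0,0,1]
    - [0,0,-0.42,0,0,0,1]
    - [0,0,-0.42,0,0,0,1]

```text
t: 40.15
eef_pos: [0.5493, -0.0292, 0.1097]
tool_rot: [-0.0, -0.018, 1.0, 0.0]
contact_force: [0.5, -0.6, -3.3]
width: 0.286
gripper_force: 29.9
```

Request:
carry_out:
  increments:
    - [0,0,-0.015,0,0,0,1]
    - [0,0,-0.015,0,0,0,1]

```text
t: 40.32
eef_pos: [0.5497, -0.0296, 0.1088]
tool_rot: [0.0, -0.018, 1.0, -0.0]
contact_force: [-0.0, 0.4, -3.0]
width: 0.288
gripper_force: 29.9
```

Request:
carry_out:
  increments:
    - [0,0,-0.01,0,0,0,0.5]
    - [0,0,-0.01,0,0,0,0]
    - [0,0,-0.01,0,0,0,-0.2]
    - [0,0,-0.01,0,0,0,-0.2]
    - [0,0,0,0,0,0,-0.2]

```text
t: 40.73
eef_pos: [0.5495, -0.0297, 0.1085]
tool_rot: [0.0, -0.018, 1.0, -0.0]
contact_force: [0.6, -0.5, 0.2]
width: 0.568
gripper_force: 0.0
```

Request:
carry_out:
  increments:
    - [0,0,0.3,0,0,0,-0.2]
    - [0,0,0.6,0,0,0,-0.2]
    - [-0.1,0,1.0,0,0,0,-0.2]
    - [-0.5,0.2,1.0,0,0,0,-0.3]
    - [-0.9,0.5,1.0,0,0,0,-0.3]

```text
t: 41.15
eef_pos: [0.4686, 0.0129, 0.2101]
tool_rot: [0.002, -0.017, 1.0, -0.001]
contact_force: [-0.3, 1.1, -0.4]
width: 0.648
gripper_force: 0.0
```

Request:
carry_out:
  increments:
    - [0,0.5,0,0,0,0,-0.3]
    - [0,1.0,0,0,0,0,-0.3]
    - [0,1.0,0,0,0,0,-0.3]
    - [0,1.0,0,0,0,0,-0.3]

```text
t: 41.48
eef_pos: [0.4682, 0.1164, 0.2087]
tool_rot: [0.001, -0.02, 1.0, 0.0]
contact_force: [0.5, -0.3, -0.6]
width: 0.651
gripper_force: 0.0
```

```bash
python3 - <<'E'
from h import *
print(r.observe()['eef_pos'])
a=snap('top','i_top');b=snap('scene','i_scene')
A=cv2.resize(a[125:235,275:385,::-1],None,fx=2.9,fy=2.9,interpolation=cv2.INTER_CUBIC);B=cv2.resize(a[150:260,395:505,::-1],None,fx=2,fy=2.9,interpolation=cv2.INTER_CUBIC)
C=cv2.resize(b[85:195,380:460,::-1],None,fx=2.9,fy=2.9)
cv2.imwrite('pics/m7.png',np.hstack([A,B,C]))
E
```

```text
[0.46815192 0.11643447 0.20872428]
```

View pics/m7.png

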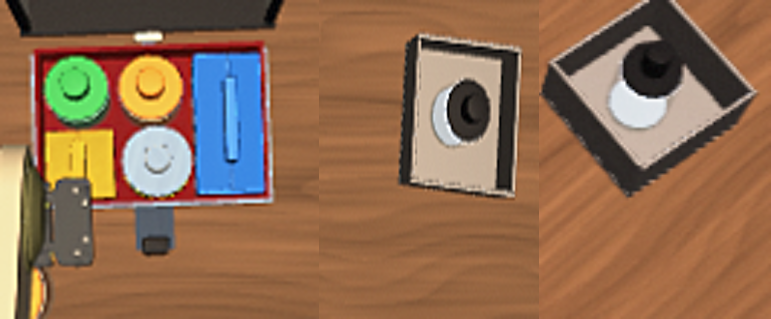

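All five prizes stand in the tray, and the empty jar stands in the tote at (467,110). Now I grip the pull tab and push the tray home.

Request:
carry_out:
  increments:
    - [-0.05,-0.4,0,0,0,0,-0.3]
    - [-0.05,-0.8,0,0,0,0,-0.3]
    - [-0.05,-1.0,0,0,0,0,-0.3]
    - [-0.05,-1.0,0,0,0,0,-0.3]
  grip_force: 40

```text
t: 41.92
eef_pos: [0.4636, 0.0091, 0.2083]
tool_rot: [0.0, -0.015, 1.0, -0.001]
contact_force: [-0.1, 0.6, -0.6]
width: 0.652
gripper_force: 0.0
```

Request:
carry_out:
  increments:
    - [0,-0.42,0,0,0,0,-0.3]
    - [0,-0.42,0,0,0,0,-0.3]
    - [0,-0.42,-0.3,0,0,0,-0.3]
    - [0,-0.42,-0.6,0,0,0,-0.3]
    - [0,-0.42,-0.6,0,0,0,-0.3]

```text
t: 42.33
eef_pos: [0.4611, -0.0284, 0.1441]
tool_rot: [-0.004, -0.017, 1.0, 0.001]
contact_force: [-0.4, 0.3, -0.9]
width: 0.648
gripper_force: 0.0
```

Request:
carry_out:
  increments:
    - [0,0,0,0,0,0,-0.3]

```text
t: 42.42
eef_pos: [0.4631, -0.0286, 0.1481]
tool_rot: [-0.001, -0.018, 1.0, 0.0]
contact_force: [-0.2, -0.4, 0.7]
width: 0.646
gripper_force: 0.0
```

Request:
carry_out:
  increments:
    - [0,0.01,-0.3,0,0,0,-0.3]
    - [0,0.01,-0.7,0,0,0,-0.3]
    - [0,0.01,-0.7,0,0,0,-0.3]
    - [0,0.01,-0.7,0,0,0,1]
    - [0,0.01,-0.7,0,0,0,1]

```text
t: 42.83
eef_pos: [0.4649, -0.0278, 0.0808]
tool_rot: [0.002, -0.018, 1.0, -0.001]
contact_force: [-0.9, 0.6, -0.3]
width: 0.525
gripper_force: 0.0
```

Request:
carry_out:
  increments:
    - [0,0,0,0,0,0,1]
    - [0,0,0,0,0,0,1]
    - [0,0,0,0,0,0,1]
    - [0,0,0,0,0,0,1]
    - [0,0,0,0,0,0,1]

```text
t: 43.25
eef_pos: [0.4642, -0.0269, 0.0796]
tool_rot: [0.001, -0.018, 1.0, 0.0]
contact_force: [-0.2, 4.9, 8.9]
width: 0.289
gripper_force: 40.0
```

Request:
carry_out:
  increments:
    - [0.08,0,0,0,0,0,1]
    - [0.18,0,0,0,0,0,1]
    - [0.3,0.01,0,0,0,0,1]
    - [0.42,0.02,0,0,0,0,1]
    - [0.54,0.02,0,0,0,0,1]

```text
t: 43.67
eef_pos: [0.5184, -0.0248, 0.0796]
tool_rot: [0.001, -0.018, 1.0, 0.0]
contact_force: [-2.1, 5.3, 8.0]
width: 0.29
gripper_force: 40.0
```

Request:
carry_out:
  increments:
    - [0.12,0,0,0,0,0,1]
    - [0.24,0.01,0,0,0,0,1]
    - [0.36,0.01,0,0,0,0,1]
    - [0.48,0.02,0,0,0,0,1]
    - [0.6,0.02,0,0,0,0,1]

```text
t: 44.08
eef_pos: [0.5783, -0.0225, 0.0796]
tool_rot: [0.001, -0.018, 1.0, 0.001]
contact_force: [-2.0, 7.4, 5.9]
width: 0.291
gripper_force: 40.0
```

Request:
carry_out:
  increments:
    - [0.12,0,0,0,0,0,1]
    - [0.24,0.01,0,0,0,0,1]
    - [0.36,0.01,0,0,0,0,1]
    - [0.46,0.02,0,0,0,0,1]
    - [0.54,0.02,0,0,0,0,1]

```text
t: 44.5
eef_pos: [0.6326, -0.0204, 0.0796]
tool_rot: [0.001, -0.018, 1.0, 0.001]
contact_force: [-1.7, 6.4, 5.7]
width: 0.286
gripper_force: 40.0
```

Request:
carry_out:
  increments:
    - [0.05,0,0,0,0,0,1]
    - [0.1,0,0,0,0,0,1]
    - [0.15,0.01,0,0,0,0,1]
    - [0.18,0.01,0,0,0,0,1]
    - [0.2,0.01,0,0,0,0,1]

```text
t: 44.92
eef_pos: [0.6519, -0.0196, 0.0797]
tool_rot: [0.0, -0.018, 1.0, 0.0]
contact_force: [-1.2, 3.8, 5.0]
width: 0.287
gripper_force: 40.0
```

Request:
carry_out:
  increments:
    - [0.02,0,0,0,0,0,1]
    - [0.03,0,0,0,0,0,1]
    - [0.03,0,0,0,0,0,1]

```text
t: 45.17
eef_pos: [0.6541, -0.0196, 0.0796]
tool_rot: [-0.001, -0.018, 1.0, 0.001]
contact_force: [-7.7, 4.0, 8.5]
width: 0.292
gripper_force: 40.0
```

Request:
carry_out:
  increments:
    - [0.02,0,0,0,0,0,1]
    - [0.03,0,0,0,0,0,1]
    - [0.03,0,0,0,0,0,1]

```text
t: 45.42
eef_pos: [0.6542, -0.0195, 0.0795]
tool_rot: [-0.005, -0.018, 1.0, 0.001]
contact_force: [-26.6, 3.3, 19.6]
width: 0.29
gripper_force: 40.0
```

Request:
carry_out:
  increments:
    - [-0.03,0,0,0,0,0,1]
    - [-0.03,0,0,0,0,0,0]
    - [-0.03,0,0,0,0,0,-0.3]
    - [-0.03,0,0,0,0,0,-0.3]
    - [-0.03,0,0,0,0,0,-0.3]

```text
t: 45.83
eef_pos: [0.6546, -0.0206, 0.0781]
tool_rot: [-0.0, -0.018, 1.0, -0.0]
contact_force: [0.3, 0.1, 0.7]
width: 0.569
gripper_force: 0.0
```

Request:
carry_out:
  increments:
    - [-0.03,0,0.3,0,0,0,-0.3]
    - [-0.03,0,0.6,0,0,0,-0.3]
    - [-0.03,0,1.0,0,0,0,-0.3]
    - [-0.5,0.4,1.0,0,0,0,-0.3]
    - [-0.8,0.8,1.0,0,0,0,-0.3]

```text
t: 46.25
eef_pos: [0.5936, 0.0372, 0.1806]
tool_rot: [0.003, -0.016, 1.0, -0.001]
contact_force: [0.2, 1.4, -0.9]
width: 0.651
gripper_force: 0.0
```

Request:
carry_out:
  increments:
    - [-0.5,0.5,0.3,0,0,0,-0.3]
    - [-0.9,0.9,0.3,0,0,0,-0.3]
    - [-0.9,0.9,0.3,0,0,0,-0.3]
    - [-0.9,0.9,0.3,0,0,0,-0.3]
    - [-0.9,0.9,0.3,0,0,0,-0.3]

```text
t: 46.67
eef_pos: [0.5019, 0.1297, 0.2091]
tool_rot: [0.001, -0.019, 1.0, -0.0]
contact_force: [-0.6, -0.1, -0.3]
width: 0.648
gripper_force: 0.0
```

```bash
python3 - <<'E'
from h import *
print(r.observe()['eef_pos'])
a0=cv2.imread('pics/t0.png')[:,:,::-1];a=snap('top','j_top')
# pull-tab location: compare with start by template match, sub-pixel via upscaling
T=cv2.resize(a0[128:152,312:338],None,fx=8,fy=8,interpolation=cv2.INTER_CUBIC);S=cv2.resize(a[118:162,302:348],None,fx=8,fy=8,interpolation=cv2.INTER_CUBIC)
_,s,_,l=cv2.minMaxLoc(cv2.matchTemplate(S,T,cv2.TM_CCOEFF_NORMED));print('shift px',l[0]/8-10,l[1]/8-10,'score',s)
cv2.imwrite('pics/m8.png',cv2.resize(a[35:165,260:390,::-1],None,fx=4,fy=4,interpolation=cv2.INTER_CUBIC))
E
```

```text
[0.50189205 0.12967952 0.20913214]
shift px 0.0 0.0 score 0.9921960830688477
```

```bash
python3 - <<'E'
from h import *
c0=np.array([.587,-.0235]);d=np.array([.19,.006])
H=dict(jar_orange=.1,jar_green=.1,tin=.09,toy_box=.09,party_box=.09,empty_jar=.09,bell=.04,pen_display=.06,capsule=.06)
for c in('top','scene'):
    snap(c,'k'+c)
    for n in H:
        print(c,n,[(round(q['score'],2),w(c,q['point'],H[n])[:2].round(3).tolist()) for q in r.spot_in(c,n)][:4])
im=cv2.imread('pics/kscene.png');h=cv2.cvtColor(im,cv2.COLOR_BGR2HSV)
for nm,hu in(('green',60),('orange',19),('blue',106)):
    m=((abs(h[...,0].astype(int)-hu)<8)&(h[...,1]>70)&(h[...,2]>70)).astype(np.uint8);m[:60]=0;m[190:]=0;m[:,:180]=0;m[:,320:]=0
    n,l,s,ce=cv2.connectedComponentsWithStats(m)
    for i in range(1,n):
        if s[i,4]>40: print(nm,s[i],w('scene',ce[i],.105).round(3))
E
```

```text
top jar_orange [(0.57, [0.414, 0.087]), (0.55, [0.641, 0.221]), (0.36, [0.502, -0.426])]
top jar_green []
top tin [(0.59, [0.722, -0.029])]
top toy_box [(0.86, [0.707, 0.054])]
top party_box [(0.58, [0.733, -0.09]), (0.52, [0.726, 0.309])]
top empty_jar [(0.96, [0.523, -0.421])]
top bell [(0.58, [0.743, 0.332])]
top pen_display [(0.16, [0.31, 0.369])]
top capsule [(0.85, [0.314, 0.377])]
scene jar_orange [(0.77, [0.637, 0.229])]
scene jar_green [(0.28, [0.667, -0.054])]
scene tin [(0.85, [0.723, -0.017])]
scene toy_box [(0.94, [0.725, 0.05])]
scene party_box [(0.7, [0.738, -0.085])]
scene empty_jar [(0.97, [0.521, -0.411])]
scene bell [(0.58, [0.729, 0.329]), (0.32, [0.49, -0.433])]
scene pen_display [(0.83, [0.746, -0.273]), (0.29, [0.687, -0.056])]
scene capsule [(0.97, [0.303, 0.377]), (0.21, [0.53, -0.422])]
orange [ 270   60   50  130 2585] [ 0.698 -0.139  0.105]
orange [287 106  17  23 173] [ 0.728 -0.137  0.105]
orange [236 114  22  19 249] [ 0.805 -0.013  0.105]
orange [ 180  125  109   65 2231] [0.755 0.13  0.105]
blue [252  96  28  25 368] [ 0.807 -0.083  0.105]
blue [269 113  31  30 496] [ 0.722 -0.088  0.105]
```

```bash
python3 -c "
from workcell import r
print(r.finish_job())"
```

```text
the job is handed in; nothing more can be done
None
```

I handed the job in: the tray is home (hard stop felt, pull tab back at its starting pixels), the sold-out jar stands in the tote, and all five prizes were packed upright, though the green jar was not re-detected after closing and no verdict was returned.

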